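Draw the stock bin forward with the hook

ROBOT

A 7-joint arm with a two-finger parallel gripper is mounted at the origin on a cart in front of the work surface, level with it; the furniture and walls round the work are solid. World frame = base frame: x ahead of the robot, y to its left, z up, the work surface at z = 0. Lengths are in m, angles in rad, forces in N, time in s.
With the tool pointing down it reaches from about 0.4 to 0.9 m from the base axis. Payload 5.5 kg.
Tool frame: the origin (TCP) lies at the very end of the fingers, on their centre line; the grasp point (between the pads) lies 19 mm behind it (manip.hold_point_z is the distance from the TCP to the grasp point, in m); z points along the fingers, y is the direction in which the jaws open and shut (so a half turn about z gives the same grasp; the last joint's range is limited). The gripper opens to 85 mm and grips with 20 to 120 N. Pads are 22 mm wide; open, the fingers measure 114 mm over their backs; the gripper's body (76 mm by 85 mm) begins 54 mm behind the grasp point. The pads swing forward as they close: fully open they stand 13 mm farther back than shut.
Start: joints at [-0.972, 0.501, -0.427, 1.55, 0.221, 1.138, -0.21], TCP at [0.214, 0.614, 0.196] pointing down, gripper open.
Joint ranges: [-2.88, 2.88], [-0.31, 2.03], [-1.54, 1.56], [0.2, 2.42], [-1.41, 4.55], [0.19, 2.02], [-2.57, 2.57]. Speed limits (rad/s): [2.57, 2.57, 3.14, 3.14, 3.14, 3.14, 3.14].

INTERFACE

Orientations are given as a unit quaternion [x, y, z, w].
In Python, from workcell import get_state, get_image, camera_info, job, manip gives the robot as it stands. The module is installed in compiled form; this text tells all that it offers.
- The arm moves only by the shell command python3 -m handwheel 'ROWS' [OPENING] [FORCE]. ROWS is JSON, a list of rows, each an object with "offset": the shift along the tool's x, y, z in mm, a list of three; "twist": the turn about the tool's z in rad. A call has 1 to 20 rows; each row shifts and turns the commanded pose from where the row before left it, along the tool's axes as they then stand; what a row does not reach is not made up. A row lasts 1/10 s, in which the tool goes at most 50 mm and 8.59 degrees, less where a joint would pass 70% of its speed; a pose out of reach is approached as far as the arm can. A call is refused whole if a number of a shift passes 50 or a number of a turn 0.15, either way. A call with a gripper value outside its range is refused whole. OPENING is the finger opening in mm, from 0 to 85.4, set as the call begins (- or left out, the last holds). The fingers move at their own pace and stop on an object; FORCE is the grip in N (left out, the last holds). Time passes only in rows, so rows that do not move let the fingers close. It gives the time, the measured TCP pose, the force and the opening at its end, in the units of the state.
- get_state(): the state, without advancing time (a new reading comes with each control period).
- get_image(name): name is "scene" or "top"; returns (picture, depth): 400x640x3 uint8, blue, green, red; 400x640 float32, m along the optical axis (not along the pixel's ray), 0 where there is no reading.
- camera_info(name): a dict with "fx", "fy", "cx", "cy" (pixels), "view" (4x4, takes a point from world to camera coordinates). Camera axes: x right, y down, z forward; pixel columns grow to the right and rows downward; lengths in m; the calibration is good to about 2 mm. A picture is of the moment at which its call begins. camera_info takes no time and is no camera call.
- job.hand_in(): hands the job in, once; it reports no verdict.
The state is a dict: "t": time; "joint_pos": joint angles; "dq": joint speeds; "tau": joint torques, N m; "position": TCP position; "tcp_rot": TCP orientation; "ft_force": force on the tool from outside, world axes, zero at the start; "ft_torque": the same for the moment, N m; "finger_gap": opening from 0.0 (shut) to 1.0 (fully open).
Only numpy, scipy, OpenCV 4.12 (cv2) and the standard library are available. Lean on these libraries where they do the work, as an engineer would, in place of code of your own. Each camera call takes 0.05 s, during which the arm holds its last target.

TASK

One of the two parts bins in the bench rack has been pushed to the back of its shelf, out of easy reach. Take the stock hook by its handle, hook its turned-down end over the front lip of that bin and drag the bin forward until its lip is flush with the front edge of the shelf, then unhook it and lay the stock hook back on the counter in front of the rack. Move the bin with the hook only, do not tip it, and leave the other bin, the aerosol can and the pulley where they are.

Things in the scene. Friction and masses are not known exactly. Their poses are not given: they have to be found in the camera images.
- rack: Fixed grey steel-angle bench rack, 228 deep (x) x 300 wide (y) x 224 high (a small carton at the back of its wire top reaches 260). Origin: centre of its underside; x points from the open front (x = -114) to the back. Two open bays, each 132 wide, centres at y = +68 and -68, with low guards (to z = 84) at the sides. Each has a fixed plywood shelf, top at z = 70; the wire top begins at z = 213.
- rack_edge (a point): Point on the rack's front plane, midway between the bays, at shelf height (70 above the counter); same axes as the rack. The lip is flush when bin_lip has x = 0 in this frame.
- bin: The bin to move: loose blue open-topped hopper bin, 144 long (x) x 110 wide x 72 high, 0.2 kg, deep in either bay, its low front to the robot, lip 55 to 75 behind the rack's front. Origin: centre of its underside; x points to its back. Front lip and wall: x = -72 to -57, top at z = 32. Behind it an open space 100 wide, floor at z = 2, free back to x = -14, where a loose 0.3 kg oil filter, 75 x 87 high, stands.
- bin_lip (a point): Middle of the top of the deep bin's front lip, on its foremost face (bin frame -72, 0, 32).
- bin_next: The other bin, of the same shape and size, holding a flat carton; it stands in the other bay with its lip already at the shelf's front edge. Origin as for the deep bin. Leave it.
- hook_grip (a point): Grasp point of the stock hook, half-way up (19) its flat-sided wooden handle, 28 wide, 38 high, from 65 behind to 35 before this point. x points along the tool to the hook end, z up. Ahead runs a steel strip 16 wide, 4 thick, underside 10 above this point. Tool 247 long, 0.16 kg, balance about 11 before this point. It starts at the right, standing on the counter on its handle's underside.
- hook_tip (a point): Lower end of the strip's turned-down end (the hook: 4 thick, 16 wide, reaching 27 below the strip), at its middle: 180 before and 17 below hook_grip in the tool's frame, same axes. As the tool lies, it is 2 above the counter.
- penetrating_oil: Loose aerosol can standing on the counter to the left, before the rack, 67 diameter, 205 high; origin at the centre of its underside. Leave it. Farther left a tall fixed pole stands on the counter at about x = 0.48 m, y = 0.55 m: keep the arm clear of it.
- pulley: Loose black belt pulley lying flat on the counter before the rack, 86 diameter, 32 high; origin at the centre of its underside. Leave it. Near it a flat belt gauge is screwed to the counter along y at x = 0.46 to 0.52 m, y = -0.28 to 0.24 m, with two posts up to 41 high.

How it is judged:
By the outcome, as a careful person would: the job done as asked, in the order asked, and still so for the second after the job is handed in, with the robot touching nothing.
It also fails if it takes over 64 s, if anything falls off the work surface, if the arm or the gripper's body presses on something with over 40 N, if the wrist force passes 120 N, or if a joint passes its speed limit or range.

## Working session

There is one attempt and no reset: what is moved stays moved. The work goes in short steps, Python scripts to look and compute and a shell command to move; the robot and the scene stay as the last step left them, time stands still between calls to the robot, and variables do not carry over. Pictures are saved under pics/ and viewed, and the job is handed in when it is done.

```bash
mkdir -p pics; ls; cat > h.py <<'E'
import numpy as np,cv2
from workcell import get_state,get_image,camera_info,job,manip
def snap(n,tag):
    p,d=get_image(n); cv2.imwrite(f'pics/{tag}.png',p); np.savez(f'pics/{tag}.npz',p=p,d=d); return p,d
def w2p(n,P):
    c=camera_info(n);V=np.array(c['view']);q=V[:3,:3]@np.array(P)+V[:3,3]
    return c['fx']*q[0]/q[2]+c['cx'],c['fy']*q[1]/q[2]+c['cy']
def ray(n,u,v):
    c=camera_info(n);V=np.array(c['view']);R=V[:3,:3].T;o=-R@V[:3,3]
    return o,R@np.array([(u-c['cx'])/c['fx'],(v-c['cy'])/c['fy'],1.])
def onz(n,u,v,z):
    o,d=ray(n,u,v);return o+d*(z-o[2])/d[2]
def dep(n,u,v,D):
    o,d=ray(n,u,v);return o+d*D[int(v),int(u)]
E
python3 - <<'E'
from h import *
for n in('scene','top'):
    snap(n,n+'0');c=camera_info(n);print(c['fx'],c['cx'],c['cy'],ray(n,320,200))
s=get_state();print(s);print(manip.hold_point_z)
E
```

```text
pics
516.1362029327979 323.96703777123577 200.766187968537 (array([-0.32758925, -1.04375693,  1.45327538]), array([ 0.46593388,  0.49136214, -0.73588731]))
424.7106970877037 320.4243718837158 194.18608854008147 (array([ 0.4131392 , -0.15010454,  1.42507976]), array([ 0.09046856, -0.00218408, -0.9959915 ]))
{'t': 0.1, 'joint_pos': array([-0.97180224,  0.50177818, -0.42677979,  1.55131456,  0.22077395,
        1.13832742, -0.21031577]), 'dq': array([-1.59558472e-03,  4.00599151e-04, -8.33775621e-04, -3.39139707e-03,
       -1.59592980e-05,  1.12608334e-04, -3.39498583e-04]), 'tau': array([-1.21317746e-02, -5.70804870e+01, -5.83867595e+00, -2.81740844e+01,
        1.05122913e-02,  5.62444475e-03, -2.19599519e-05]), 'position': array([0.21400616, 0.61303409, 0.19465843]), 'tcp_rot': array([ 1.67113616e-01,  9.85937242e-01, -8.71793979e-04, -1.86017508e-04]), 'ft_force': array([-0.31871267, -0.27308506,  0.33869478]), 'ft_torque': array([-0.02207112, -0.05475349,  0.01047407]), 'finger_gap': 1.0020969854748019}
0.0187
```

View pics/scene0.png

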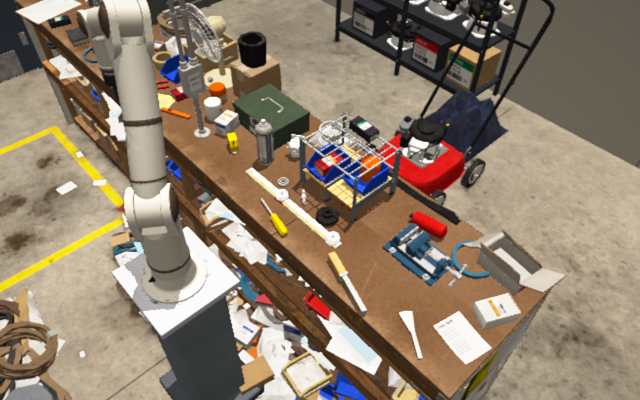

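View pics/top0.png

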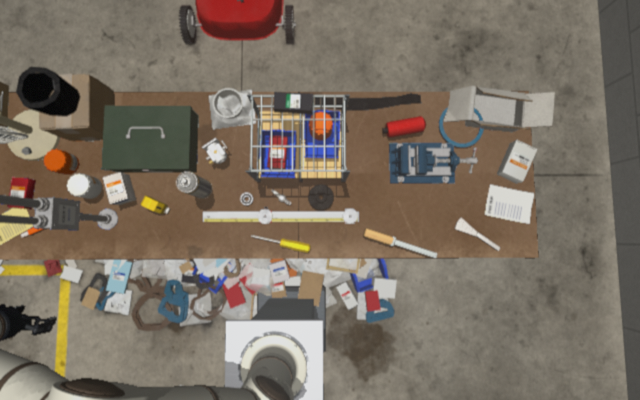

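```bash
python3 - <<'E'
import cv2
a=cv2.imread('pics/top0.png');b=cv2.imread('pics/scene0.png')
cv2.imwrite('pics/z1.png',cv2.resize(a[80:260,230:450],None,fx=3.6,fy=3.3,interpolation=cv2.INTER_CUBIC))
cv2.imwrite('pics/z2.png',cv2.resize(b[100:320,240:430],None,fx=4.0,fy=2.7*1,interpolation=cv2.INTER_CUBIC) if 0 else cv2.resize(b[100:320,240:430],None,fx=2.7,fy=2.7,interpolation=cv2.INTER_CUBIC))
E
```

```text
(no output)
```

View pics/z1.png

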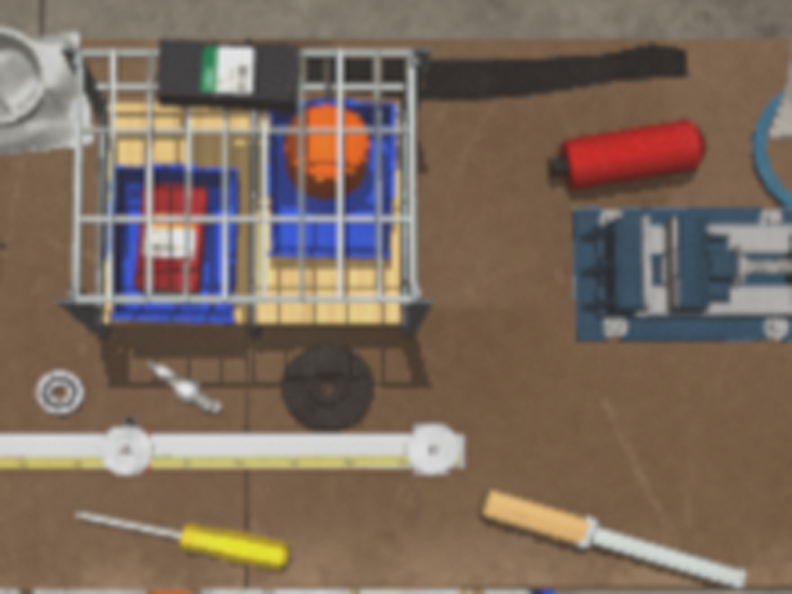

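View pics/z2.png

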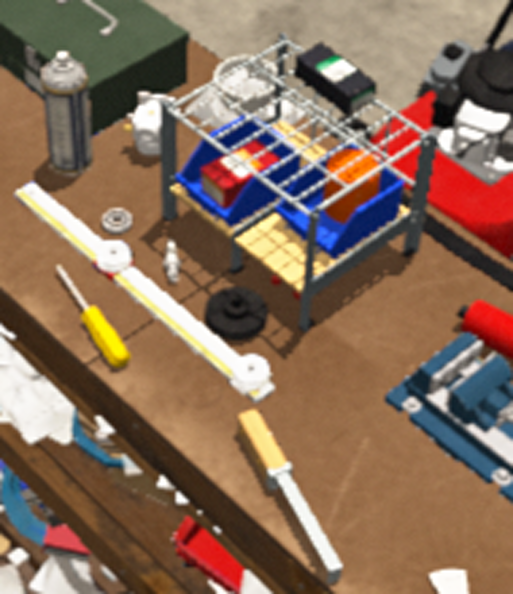

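```bash
cat > m.py <<'E'
from h import *
import sys
def blob(n,p,lo,hi,box,pr=True):
    hsv=cv2.cvtColor(p,cv2.COLOR_BGR2HSV);m=cv2.inRange(hsv,lo,hi);mm=np.zeros_like(m);x0,y0,x1,y1=box;mm[y0:y1,x0:x1]=m[y0:y1,x0:x1]
    k,l,st,_=cv2.connectedComponentsWithStats(mm);i=1+np.argmax(st[1:,4]);mm=(l==i).astype(np.uint8)
    return mm,cv2.minAreaRect(cv2.findNonZero(mm))
E
python3 - <<'E'
from m import *
for n,box in(('top',(355,220,400,255)),('scene',(320,245,365,295))):
    z=np.load(f'pics/{n}0.npz');p,D=z['p'],z['d']
    m,r=blob(n,p,(8,70,120),(25,200,255),box);print(n,m.sum(),r)
    vv,uu=np.nonzero(m);P=np.array([dep(n,u,v,D) for u,v in zip(uu,vv)]);print(P.mean(0),np.percentile(P[:,2],[5,25,50,75,95]))
    for c in cv2.boxPoints(r): print(c,onz(n,*c,.038))
    box2=(392,235,445,262) if n=='top' else (340,280,372,318)
    m,r=blob(n,p,(0,0,150),(179,50,255),box2);print(n,m.sum(),r)
    vv,uu=np.nonzero(m);P=np.array([dep(n,u,v,D) for u,v in zip(uu,vv)]);print(np.percentile(P[:,2],[5,25,50,75,95]))
    for c in cv2.boxPoints(r): print(c,onz(n,*c,.033))
E
```

```text
top 1010 ((377.0, 237.0), (34.0, 44.0), 90.0)
[ 0.40639507 -0.32683896  0.01162101] [-0.00630619 -0.00303974 -0.00040884  0.0068447   0.03792992]
[355. 220.] [ 0.47320945 -0.26714819  0.038     ]
[399. 220.] [ 0.47270735 -0.41083109  0.038     ]
[399. 254.] [ 0.36272883 -0.40831377  0.038     ]
[355. 254.] [ 0.36325917 -0.26581823  0.038     ]
top 250 ((413.734375, 248.4011688232422), (47.51497268676758, 8.783731460571289), 20.409883499145508)
[-0.00215294  0.02843197  0.03112971  0.03334625  0.03597782]
[389.93677 244.23228] [ 0.39417713 -0.38043162  0.033     ]
[392.99994 235.99998] [ 0.42082337 -0.39098466  0.033     ]
[437.53198 252.57005] [ 0.3666871 -0.5346997  0.033    ]
[434.4688  260.80237] [ 0.34024923 -0.52389595  0.033     ]
scene 1769 ((342.0, 269.5), (49.0, 44.0), 90.0)Traceback (most recent call last):
  File "<stdin>", line 5, in <module>
  File "h.py", line 14, in dep
    o,d=ray(n,u,v);return o+d*D[int(v),int(u)]
        ~~~^^^^^^^
  File "h.py", line 9, in ray
    c=camera_info(n);V=np.array(c['view']);R=V[:3,:3].T;o=-R@V[:3,3]
ValueError: time passes only in moves, steps and waits
```

```bash
python3 - <<'E'
from m import *
z=np.load('pics/top0.npz');p,D=z['p'],z['d']
# point clouds
n='top';c=camera_info(n);V=np.array(c['view']);R=V[:3,:3].T;o=-R@V[:3,3]
vv,uu=np.mgrid[0:400,0:640]
P=o+(np.stack([(uu-c['cx'])/c['fx'],(vv-c['cy'])/c['fy'],np.ones_like(uu)],-1)*D[...,None])@R.T
# rows down the deep bay
for u in (310,318,326,332):
    print(u,[(v,*(np.round(P[v,u]*1000).astype(int))) for v in range(140,186,1)])
hsv=cv2.cvtColor(p,cv2.COLOR_BGR2HSV)
E
```

```text
310 [(140, np.int64(731), np.int64(-121), np.int64(74)), (141, np.int64(729), np.int64(-121), np.int64(71)), (142, np.int64(726), np.int64(-121), np.int64(69)), (143, np.int64(722), np.int64(-121), np.int64(71)), (144, np.int64(718), np.int64(-121), np.int64(75)), (145, np.int64(715), np.int64(-121), np.int64(74)), (146, np.int64(680), np.int64(-124), np.int64(216)), (147, np.int64(677), np.int64(-124), np.int64(218)), (148, np.int64(705), np.int64(-121), np.int64(71)), (149, np.int64(703), np.int64(-121), np.int64(68)), (150, np.int64(699), np.int64(-121), np.int64(71)), (151, np.int64(696), np.int64(-121), np.int64(69)), (152, np.int64(693), np.int64(-121), np.int64(66)), (153, np.int64(688), np.int64(-121), np.int64(75)), (154, np.int64(686), np.int64(-121), np.int64(69)), (155, np.int64(681), np.int64(-121), np.int64(78)), (156, np.int64(673), np.int64(-122), np.int64(105)), (157, np.int64(670), np.int64(-122), np.int64(102)), (158, np.int64(673), np.int64(-121), np.int64(67)), (159, np.int64(670), np.int64(-121), np.int64(68)), (160, np.int64(666), np.int64(-121), np.int64(73)),
[... 7801 characters left out ...]
.int64(-192), np.int64(67)), (173, np.int64(624), np.int64(-192), np.int64(69)), (174, np.int64(621), np.int64(-192), np.int64(67)), (175, np.int64(617), np.int64(-192), np.int64(71)), (176, np.int64(614), np.int64(-192), np.int64(67)), (177, np.int64(610), np.int64(-192), np.int64(71)), (178, np.int64(609), np.int64(-192), np.int64(57)), (179, np.int64(614), np.int64(-194), np.int64(1)), (180, np.int64(611), np.int64(-194), np.int64(-2)), (181, np.int64(607), np.int64(-194), np.int64(-3)), (182, np.int64(603), np.int64(-194), np.int64(4)), (183, np.int64(600), np.int64(-194), np.int64(1)), (184, np.int64(598), np.int64(-194), np.int64(-6)), (185, np.int64(593), np.int64(-194), np.int64(0))]
```

```bash
cat > h.py <<'E'
import numpy as np,cv2
from workcell import get_state,get_image,camera_info,job,manip
C={n:camera_info(n) for n in('scene','top')}
def snap(n,tag):
    p,d=get_image(n); cv2.imwrite(f'pics/{tag}.png',p); np.savez(f'pics/{tag}.npz',p=p,d=d); return p,d
def w2p(n,P):
    c=C[n];V=np.array(c['view']);q=V[:3,:3]@np.array(P)+V[:3,3]
    return c['fx']*q[0]/q[2]+c['cx'],c['fy']*q[1]/q[2]+c['cy']
def ray(n,u,v):
    c=C[n];V=np.array(c['view']);R=V[:3,:3].T;o=-R@V[:3,3]
    return o,R@np.array([(u-c['cx'])/c['fx'],(v-c['cy'])/c['fy'],1.])
def onz(n,u,v,z):
    o,d=ray(n,u,v);return o+d*(z-o[2])/d[2]
def cloud(n,D):
    c=C[n];V=np.array(c['view']);R=V[:3,:3].T;o=-R@V[:3,3]
    vv,uu=np.mgrid[0:400,0:640]
    return o+(np.stack([(uu-c['cx'])/c['fx'],(vv-c['cy'])/c['fy'],np.ones_like(uu)],-1)*D[...,None])@R.T
def load(tag):
    z=np.load(f'pics/{tag}.npz');return z['p'],z['d']
E
python3 - <<'E'
from h import *
for n in('top','scene'):
    p,D=load(n+'0');P=cloud(n,D);hsv=cv2.cvtColor(p,cv2.COLOR_BGR2HSV)
    reg=(P[...,0]>.3)&(P[...,0]<.46)&(P[...,1]<-.24)&(P[...,1]>-.56)&(P[...,2]>.022)&(P[...,2]<.06)
    h=reg&(hsv[...,1]>60)&(hsv[...,0]<30);s=reg&(hsv[...,1]<=40)
    for nm,m in(('handle',h),('strip',s)):
        Q=P[m];print(n,nm,len(Q),np.percentile(Q[:,2],[10,50,90]))
        r=cv2.minAreaRect((Q[:,:2]*1000).astype(np.float32));print(r,cv2.boxPoints(r).round().tolist())
    Q=P[h|s][:,:2];c=Q.mean(0);w=np.linalg.svd(Q-c,full_matrices=False)[2][0];w*=-np.sign(w[1]);print('axis',w,np.arctan2(w[1],w[0]),'c',c)
    t=(Q-c)@w;print('ends',c+w*t.min(),c+w*t.max(),t.max()-t.min())
    if n=='top':
        b=(hsv[...,0]>105)&(hsv[...,0]<130)&(hsv[...,1]>120)
    else: b=(hsv[...,0]>105)&(hsv[...,0]<130)&(hsv[...,1]>120)
    for lo,hi in((-.21,-.1),(-.07,.07)):
        lip=b&(P[...,2]>.094)&(P[...,2]<.112)&(P[...,0]>.58)&(P[...,0]<.69)&(P[...,1]>lo)&(P[...,1]<hi)
        Q=P[lip];print('lip',len(Q),np.percentile(Q,[2,50,98],axis=0).round(4).tolist())
        for y in np.arange(lo,hi,.02):
            q=Q[abs(Q[:,1]-y)<.01]
            if len(q): print('  y',round(y,3),q[:,0].min().round(4),q[:,0].max().round(4),end='')
        print()
    sh=(P[...,2]>.06)&(P[...,2]<.078)&(P[...,0]>.58)&(P[...,0]<.64)&(P[...,1]>-.22)&(P[...,1]<-.08)
    Q=P[sh];print('shelf front',np.percentile(Q[:,0],[0,1,5]),Q[:,1].min(),Q[:,1].max(),np.median(Q[:,2]))
    for y in np.arange(-.2,-.08,.02): print('  ',round(y,2),Q[abs(Q[:,1]-y)<.01][:,0].min().round(4),end='')
    print()
    tp=(P[...,2]>.2)&(P[...,2]<.228)&(P[...,0]>.57)&(P[...,0]<.64)&(P[...,1]>-.3)&(P[...,1]<.15)
    Q=P[tp];print('top front',Q[:,1].min(),Q[:,1].max(),np.percentile(Q[:,0],[1,5]),np.percentile(Q[:,2],[5,50,95]))
    print([ (round(y,2),Q[abs(Q[:,1]-y)<.02][:,0].min().round(4)) for y in np.arange(-.2,.1,.04)])
E
```

```text
top handle 252 [0.03157414 0.03560488 0.03901479]
((419.46771240234375, -342.45318603515625), (94.8192138671875, 27.848154067993164), 71.45433044433594) [[391.0, -383.0], [418.0, -392.0], [448.0, -302.0], [421.0, -293.0]]
top strip 237 [0.02753665 0.03157962 0.03538161]
((384.36981201171875, -458.89190673828125), (154.29965209960938, 28.376697540283203), 74.23606872558594) [[350.0, -529.0], [377.0, -537.0], [419.0, -388.0], [392.0, -381.0]]
axis [-0.31413267 -0.9493791 ] -1.8903392656106408 c [ 0.40099021 -0.39776932]
ends [ 0.43420367 -0.29739082] [ 0.35679445 -0.53133878] 0.2464220644996149
lip 27 [[0.6695, -0.2073, 0.0961], [0.6729, -0.1567, 0.1005], [0.6742, -0.1109, 0.105]]
  y -0.21 0.6695 0.6735  y -0.19 0.6695 0.6704  y -0.17 0.6695 0.6741  y -0.15 0.6695 0.6742  y -0.13 0.6725 0.6742  y -0.11 0.6729 0.6738
lip 47 [[0.6056, -0.0682, 0.0962], [0.6097, -0.0269, 0.1002], [0.6168, 0.0263, 0.1073]]
  y -0.07 0.6061 0.6102  y -0.05 0.6055 0.6098  y -0.03 0.6068 0.6105  y -0.01 0.6094 0.6103  y 0.01 0.6093 0.6526  y 0.03 0.6095 0.6135
shelf front [0.60515216 0.60767406 0.60809855] -
[... 1562 characters left out ...]
0.6116  y -0.01 0.604 0.611  y 0.01 0.604 0.6609  y 0.03 0.6068 0.6859
shelf front [0.6021997  0.60336158 0.60580477] -0.21980434739694077 -0.08311714456358588 0.06934394321679116
   -0.2 0.6028   -0.18 0.6028   -0.16 0.6022   -0.14 0.6057   -0.12 0.6043   -0.1 0.6058
top front -0.2404106605591313 0.06185556535373671 [0.60081931 0.60255638] [0.20503455 0.21814298 0.22445672]
[(np.float64(-0.2), np.float64(0.6013)), (np.float64(-0.16), np.float64(0.5994)), (np.float64(-0.12), np.float64(0.6024)), (np.float64(-0.08), np.float64(0.604)), (np.float64(-0.04), np.float64(0.6024)), (np.float64(0.0), np.float64(0.5977)), (np.float64(0.04), np.float64(0.6029)), (np.float64(0.08), np.float64(0.6074))]
```

```bash
python3 -m handwheel '[{"offset":[-14,-18,-7],"twist":0},{"offset":[-28,-36,-14],"twist":0},{"offset":[-28,-36,-14],"twist":0},{"offset":[-28,-36,-14],"twist":0},{"offset":[-28,-36,-14],"twist":0},{"offset":[-28,-36,-14],"twist":0},{"offset":[-28,-36,0],"twist":0},{"offset":[-30,-34,0],"twist":0},{"offset":[-32,-32,0],"twist":0},{"offset":[-32,-32,0],"twist":0},{"offset":[-32,-32,0],"twist":0},{"offset":[-32,-32,0],"twist":0},{"offset":[-20,-20,0],"twist":0},{"offset":[-8,-8,0],"twist":0},{"offset":[0,0,0],"twist":0}]' 85 60
cat > go.py <<'E'
# prints tool-frame offsets (mm) + twist for a world target
import sys
from h import *
from scipy.spatial.transform import Rotation as Ro
def to(P,yaw_y=None):
    s=get_state();R=Ro.from_quat(s['tcp_rot']).as_matrix();d=np.array(P)-s['position']
    print('t',s['t'],'pos',s['position'].round(4),'tooly yaw',np.degrees(np.arctan2(R[1,1],R[0,1])).round(2),'tilt',np.degrees(np.arccos(-R[2,2])).round(2),'q',s['joint_pos'].round(2),'F',s['ft_force'].round(2),'gap',round(s['finger_gap']*85.4,1))
    o=R.T@d*1000;print('offset no twist',o.round(1))
    if yaw_y is not None:
        tw=-(np.radians(yaw_y)-np.arctan2(R[1,1],R[0,1]));print('twist',(tw+np.pi)%(2*np.pi)-np.pi)
        R2=Ro.from_rotvec([0,0,np.radians(yaw_y)]).as_matrix()@np.array([[0,1,0],[1,0,0],[0,0,-1.]])
        R2=np.c_[np.cross([np.cos(np.radians(yaw_y)),np.sin(np.radians(yaw_y)),0],[0,0,-1]),[np.cos(np.radians(yaw_y)),np.sin(np.radians(yaw_y)),0],[0,0,-1]]
        print('offset after twist',(R2.T@d*1000).round(1))
E
python3 -c "
from go import *
to([.413,-.357,.15],-18)"
```

```text
t: 1.6
position: [0.422, 0.0911, 0.2723]
tcp_rot: [0.169, 0.986, -0.0, -0.0]
ft_force: [0.3, 0.6, 0.1]
finger_gap: 0.997
t 1.6 pos [0.422  0.0911 0.2723] tooly yaw 70.59 tilt 0.04 q [-0.23 -0.   -0.05  1.98 -0.    1.17  0.96] F [0.34 0.58 0.08] gap 85.2
offset no twist [-140.5 -425.6  122.3]
twist 1.5462127768834772
offset after twist [-428.9  129.9  122.3]
```

```bash
python3 -m handwheel '[{"offset":[0,0,0],"twist":0.07},{"offset":[0,0,0],"twist":0.14},{"offset":[0,0,0],"twist":0.14},{"offset":[0,0,0],"twist":0.14},{"offset":[0,0,0],"twist":0.14},{"offset":[0,0,0],"twist":0.14},{"offset":[0,0,0],"twist":0.14},{"offset":[0,0,0],"twist":0.14},{"offset":[0,0,0],"twist":0.14},{"offset":[0,0,0],"twist":0.14},{"offset":[0,0,0],"twist":0.14},{"offset":[0,0,0],"twist":0.076}]'
python3 -m handwheel '[{"offset":[-20,6,0],"twist":0},{"offset":[-43,13,0],"twist":0},{"offset":[-43,13,0],"twist":0},{"offset":[-43,13,0],"twist":0},{"offset":[-43,13,0],"twist":0},{"offset":[-43,13,20],"twist":0},{"offset":[-43,13,20],"twist":0},{"offset":[-43,13,20],"twist":0},{"offset":[-43,13,20],"twist":0},{"offset":[-43,13,20],"twist":0},{"offset":[-22,7,20],"twist":0},{"offset":[0,0,0],"twist":0}]'
python3 -c "
from go import *
to([.413,-.357,.0],-18)
snap('top','t1');snap('scene','s1')
p=cv2.imread('pics/t1.png');q=cv2.imread('pics/s1.png')
cv2.imwrite('pics/c1.png',np.hstack([cv2.resize(p[200:270,340:450],(396,252)),cv2.resize(q[200:320,290:400],(231,252))]))"
```

```text
t: 2.8
position: [0.4209, 0.0945, 0.2724]
tcp_rot: [0.808, 0.589, -0.0, -0.0]
ft_force: [0.1, -0.0, 0.0]
finger_gap: 0.993
t: 4.0
position: [0.4129, -0.3565, 0.1494]
tcp_rot: [0.809, 0.588, -0.001, -0.002]
ft_force: [-0.4, 0.5, 0.1]
finger_gap: 0.995
t 4.0 pos [ 0.4129 -0.3565  0.1494] tooly yaw -17.96 tilt 0.28 q [ 0.35  0.35  0.39  1.88 -0.16  0.94  0.49] F [-0.42  0.47  0.13] gap 84.9
offset no twist [ -0.5   0.9 149.4]
twist 0.0007011005196897457
offset after twist [ -0.4   0.2 149.4]
```

View pics/c1.png

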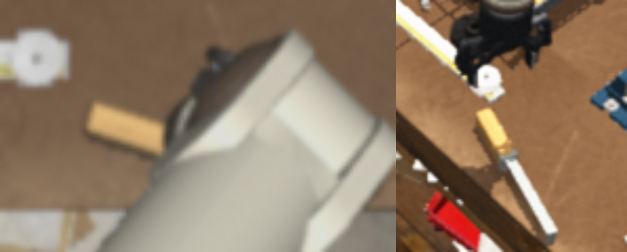

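```bash
python3 -m handwheel '[{"offset":[0,0,20],"twist":0},{"offset":[0,0,35],"twist":0},{"offset":[0,0,35],"twist":0},{"offset":[0,0,30],"twist":0},{"offset":[0,0,15],"twist":0},{"offset":[0,0,6],"twist":0},{"offset":[0,0,3],"twist":0},{"offset":[0,0,0],"twist":0}]'
python3 -m handwheel '[{"offset":[0,0,0],"twist":0},{"offset":[0,0,0],"twist":0},{"offset":[0,0,0],"twist":0},{"offset":[0,0,0],"twist":0},{"offset":[0,0,0],"twist":0},{"offset":[0,0,0],"twist":0},{"offset":[0,0,0],"twist":0},{"offset":[0,0,0],"twist":0}]' 10 80
python3 -c "
from go import *
to([.413,-.357,.0],-18)"
```

```text
t: 4.9
position: [0.4155, -0.3563, 0.0096]
tcp_rot: [0.808, 0.589, 0.0, 0.001]
ft_force: [0.7, 0.9, 0.8]
finger_gap: 0.999
t: 5.7
position: [0.4143, -0.3561, 0.0085]
tcp_rot: [0.808, 0.589, -0.0, -0.0]
ft_force: [-0.1, -0.8, 0.7]
finger_gap: 0.117
t 5.7 pos [ 0.4143 -0.3561  0.0085] tooly yaw -17.82 tilt 0.01 q [ 0.41  0.56  0.31  1.96 -0.27  0.66  0.59] F [-0.13 -0.82  0.71] gap 10.0
offset no twist [-1.3 -1.   8.5]
twist 0.003139337478315962
offset after twist [-1.3 -1.   8.5]
```

```bash
python3 -c "
from go import *
snap('top','t2');snap('scene','s2')
p=cv2.imread('pics/t2.png');q=cv2.imread('pics/s2.png')
cv2.imwrite('pics/c2.png',np.hstack([cv2.resize(p[200:270,340:450],(396,252)),cv2.resize(q[200:320,290:400],(231,252))]))"
```

```text
(no output)
```

View pics/c2.png

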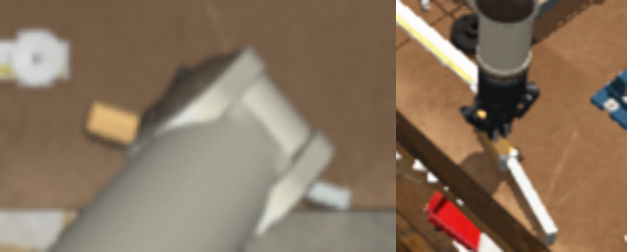

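```bash
python3 -c "
import cv2
q=cv2.imread('pics/s2.png')
cv2.imwrite('pics/c3.png',cv2.resize(q[225:305,315:375],None,fx=7,fy=7,interpolation=cv2.INTER_CUBIC))
from go import *
print(w2p('scene',[.4143,-.3561,.0085]),w2p('scene',[.4143,-.3561,.038]),w2p('scene',[.434,-.296,.038]))"
```

```text
(np.float64(337.87684489412845), np.float64(269.91455374284214)) (np.float64(338.2197133552515), np.float64(264.82194277711073)) (np.float64(330.1500512880721), np.float64(250.9485539630482))
```

View pics/c3.png

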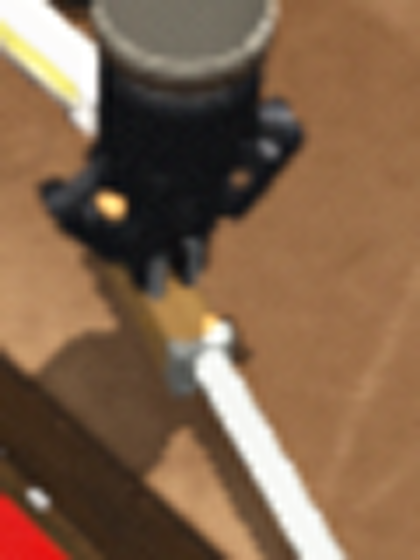

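```bash
python3 -c "
from go import *
p,D=load('s2');P=cloud('scene',D)
for v in range(252,280,2): print(v,[tuple((P[v,u]*1000).round().astype(int)) for u in (332,335,337,340,342,345)], p[v,337],p[v,342])
"
```

```text
252 [(np.int64(378), np.int64(-360), np.int64(145)), (np.int64(387), np.int64(-363), np.int64(140)), (np.int64(391), np.int64(-369), np.int64(142)), (np.int64(407), np.int64(-366), np.int64(126)), (np.int64(417), np.int64(-367), np.int64(118)), (np.int64(422), np.int64(-375), np.int64(122))] [24 23 21] [20 17 17]
254 [(np.int64(397), np.int64(-341), np.int64(98)), (np.int64(389), np.int64(-363), np.int64(128)), (np.int64(393), np.int64(-367), np.int64(128)), (np.int64(421), np.int64(-355), np.int64(91)), (np.int64(415), np.int64(-369), np.int64(111)), (np.int64(421), np.int64(-376), np.int64(112))] [20 18 17] [26 25 25]
256 [(np.int64(391), np.int64(-348), np.int64(100)), (np.int64(390), np.int64(-362), np.int64(116)), (np.int64(390), np.int64(-371), np.int64(124)), (np.int64(419), np.int64(-357), np.int64(84)), (np.int64(414), np.int64(-371), np.int64(102)), (np.int64(423), np.int64(-375), np.int64(98))] [23 19 17] [26 24 22]
258 [(np.int64(386), np.int64(-353), np.int64(100)), (np.int64(388), np.int64(-365), np.int64(109)), (np.int64(397), np.int64(-365), np.int64(102)), (np.int64(
[... 2568 characters left out ...]
), (np.int64(408), np.int64(-395), np.int64(32))] [ 45  79 108] [139 150 155]
276 [(np.int64(386), np.int64(-357), np.int64(1)), (np.int64(394), np.int64(-364), np.int64(1)), (np.int64(394), np.int64(-373), np.int64(11)), (np.int64(388), np.int64(-392), np.int64(37)), (np.int64(395), np.int64(-395), np.int64(34)), (np.int64(401), np.int64(-402), np.int64(36))] [ 44  74 100] [126 131 130]
278 [(np.int64(381), np.int64(-362), np.int64(0)), (np.int64(389), np.int64(-369), np.int64(-1)), (np.int64(390), np.int64(-377), np.int64(7)), (np.int64(390), np.int64(-391), np.int64(22)), (np.int64(398), np.int64(-392), np.int64(16)), (np.int64(397), np.int64(-407), np.int64(33))] [46 66 90] [105 111 109]
```

```bash
python3 -m handwheel '[{"offset":[0,0,-10],"twist":0},{"offset":[0,0,-20],"twist":0},{"offset":[0,0,-30],"twist":0},{"offset":[0,0,-20],"twist":0},{"offset":[0,0,0],"twist":0}]'
python3 -c "
from go import *
to([.413,-.357,.0],-18)
snap('scene','s3');p,D=load('s3')
cv2.imwrite('pics/c4.png',cv2.resize(p[205:305,305:375],None,fx=6,fy=6,interpolation=cv2.INTER_CUBIC))
P=cloud('scene',D);s=get_state()['position'];print(w2p('scene',s))
m=(np.hypot(P[...,0]-s[0],P[...,1]-s[1])<.05)&(P[...,2]>.05)
Q=P[m];print(np.percentile(Q[:,2],[0,.5,1,2,5,10]))
q=Q[np.argsort(Q[:,2])[:12]];print(q.round(3))
"
```

```text
t: 6.3
position: [0.4165, -0.358, 0.0923]
tcp_rot: [0.808, 0.589, 0.001, 0.003]
ft_force: [0.4, -0.4, -0.1]
finger_gap: 0.12
t 6.3 pos [ 0.4165 -0.358   0.0923] tooly yaw -17.83 tilt 0.37 q [ 0.37  0.43  0.37  1.92 -0.21  0.82  0.53] F [ 0.38 -0.37 -0.06] gap 10.2
offset no twist [ 0.  -4.2 92.3]
twist 0.0029257151220933864
offset after twist [-0.2 -3.6 92.3]
(np.float64(339.34801844302615), np.float64(255.34550337630753))
[0.12563969 0.13648924 0.14148699 0.15434327 0.17977077 0.20252917]
[[ 0.403 -0.357  0.126]
 [ 0.416 -0.366  0.128]
 [ 0.419 -0.359  0.129]
 [ 0.423 -0.369  0.13 ]
 [ 0.398 -0.357  0.13 ]
 [ 0.418 -0.364  0.13 ]
 [ 0.422 -0.352  0.13 ]
 [ 0.419 -0.355  0.13 ]
 [ 0.417 -0.37   0.131]
 [ 0.429 -0.367  0.134]
 [ 0.419 -0.359  0.134]
 [ 0.402 -0.367  0.136]]
```

View pics/c4.png

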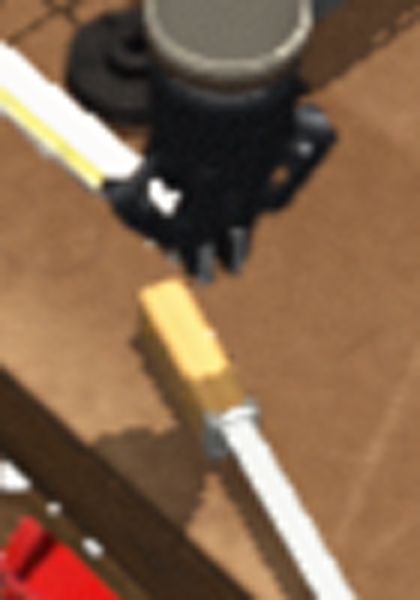

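```bash
python3 -m handwheel '[{"offset":[0,-4,0],"twist":0},{"offset":[0,0,0],"twist":0},{"offset":[0,0,0],"twist":0},{"offset":[0,0,15],"twist":0},{"offset":[0,0,25],"twist":0},{"offset":[0,0,25],"twist":0},{"offset":[0,0,15],"twist":0},{"offset":[0,0,5],"twist":0},{"offset":[0,0,0],"twist":0},{"offset":[0,0,0],"twist":0}]' 85
python3 -c "
from go import *
to([.413,-.357,-.02],-18)
snap('scene','s4');p,D=load('s4')
cv2.imwrite('pics/c5.png',cv2.resize(p[205:305,305:375],None,fx=6,fy=6,interpolation=cv2.INTER_CUBIC))
"
```

```text
t: 7.35
position: [0.4111, -0.3554, 0.0042]
tcp_rot: [0.808, 0.589, 0.0, 0.001]
ft_force: [0.4, 0.6, 0.3]
finger_gap: 0.995
t 7.35 pos [ 0.4111 -0.3554  0.0042] tooly yaw -17.83 tilt 0.06 q [ 0.41  0.57  0.31  1.97 -0.28  0.65  0.59] F [0.39 0.58 0.3 ] gap 85.0
offset no twist [-0.9  2.3 24.2]
twist 0.0029914415608454092
offset after twist [-0.9  2.3 24.2]
```

View pics/c5.png

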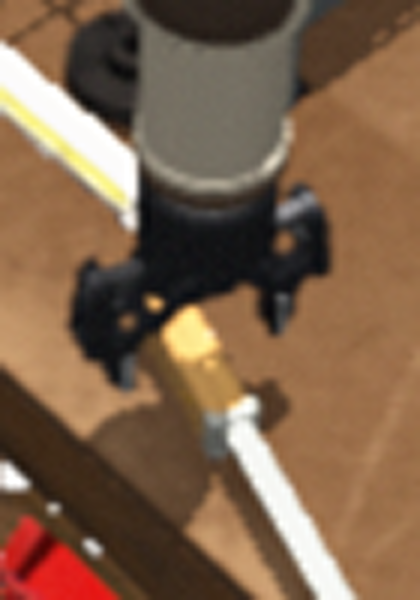

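```bash
python3 -m handwheel '[{"offset":[0,2,6],"twist":0},{"offset":[0,0,8],"twist":0},{"offset":[0,0,6],"twist":0},{"offset":[0,0,4],"twist":0},{"offset":[0,0,0],"twist":0}]'
python3 -c "
from go import *
to([.413,-.357,-.02],-18)
snap('scene','s5');p,D=load('s5')
cv2.imwrite('pics/c6.png',cv2.resize(p[205:305,305:375],None,fx=6,fy=6,interpolation=cv2.INTER_CUBIC))
P=cloud('scene',D);s=get_state()['position']
for u,v in ((324,273),(325,272),(326,271),(326,270),(326,269),(325,270),(351,262),(351,261),(351,260),(352,260)): print(u,v,P[v,u].round(3),p[v,u])
"
```

```text
t: 7.9
position: [0.4118, -0.3549, -0.0213]
tcp_rot: [0.808, 0.589, -0.0, -0.001]
ft_force: [-0.7, -0.6, 0.5]
finger_gap: 0.994
t 7.9 pos [ 0.4118 -0.3549 -0.0213] tooly yaw -17.82 tilt 0.1 q [ 0.43  0.61  0.29  1.97 -0.3   0.6   0.61] F [-0.7  -0.59  0.52] gap 84.9
offset no twist [-1.6  1.8 -1.3]
twist 0.0031478727186047273
offset after twist [-1.6  1.8 -1.3]
324 273 [ 0.36  -0.344  0.03 ] [39 43 52]
325 272 [ 0.358 -0.352  0.046] [63 64 62]
326 271 [ 0.363 -0.35   0.045] [79 80 79]
326 270 [ 0.364 -0.35   0.049] [86 87 87]
326 269 [ 0.364 -0.35   0.055] [77 78 78]
325 270 [ 0.359 -0.35   0.054] [64 63 63]
351 262 [ 0.451 -0.38   0.044] [66 66 64]
351 261 [ 0.451 -0.379  0.049] [64 63 62]
351 260 [ 0.452 -0.378  0.053] [62 63 62]
352 260 [ 0.458 -0.377  0.046] [63 62 62]
```

View pics/c6.png

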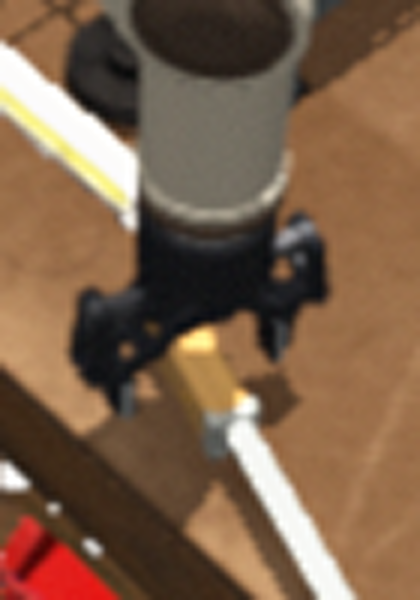

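```bash
python3 -c "
from go import *
for z in (0,.02,.03,.04): print(z,w2p('scene',[.366,-.340,z]),w2p('scene',[.456,-.370,z]))
for t in ('s3','s5'):
  p,D=load(t);P=cloud('scene',D)
  m=(np.hypot(P[...,0]-.412,P[...,1]+.356)<.07)&(P[...,2]>.02)&(p.max(-1)<100)
  vv,uu=np.nonzero(m)
  # per finger lowest pixels
  for a,b in ((318,333),(334,342),(342,347),(347,358)):
    k=(uu>=a)&(uu<b)
    if k.sum():
      i=np.argsort(-vv[k])[:6];print(t,a,[(uu[k][j],vv[k][j],P[vv[k][j],uu[k][j]].round(3).tolist()) for j in i])
"
```

```text
0 (np.float64(324.1498667029486), np.float64(276.4077748229756)) (np.float64(349.36166495569444), np.float64(267.0678091599033))
0.02 (np.float64(324.26522529879696), np.float64(273.0073158670416)) (np.float64(349.6872463789747), np.float64(263.64278269963967))
0.03 (np.float64(324.3236472144801), np.float64(271.28519602892663)) (np.float64(349.85209959382325), np.float64(261.9085725066033))
0.04 (np.float64(324.38257274411137), np.float64(269.54823101566325)) (np.float64(350.0183511370716), np.float64(260.15965228582326))
s3 318 [(np.int64(332), np.int64(246), [0.38, -0.356, 0.171]), (np.int64(331), np.int64(245), [0.371, -0.361, 0.189]), (np.int64(332), np.int64(245), [0.377, -0.359, 0.182]), (np.int64(329), np.int64(244), [0.365, -0.358, 0.196]), (np.int64(331), np.int64(244), [0.374, -0.357, 0.187]), (np.int64(332), np.int64(244), [0.375, -0.36, 0.189])]
s3 334 [(np.int64(339), np.int64(278), [0.388, -0.388, 0.021]), (np.int64(340), np.int64(277), [0.389, -0.392, 0.031]), (np.int64(339), np.int64(277), [0.391, -0.385, 0.021]), (np.int64(339), np.int64(276), [0.387, -0.388, 0.035]
[... 1463 characters left out ...]
 -0.383, 0.023])]
s5 342 [(np.int64(342), np.int64(257), [0.415, -0.37, 0.096]), (np.int64(343), np.int64(257), [0.423, -0.367, 0.085]), (np.int64(342), np.int64(256), [0.417, -0.367, 0.096]), (np.int64(345), np.int64(256), [0.42, -0.378, 0.105]), (np.int64(344), np.int64(256), [0.414, -0.379, 0.11]), (np.int64(343), np.int64(256), [0.42, -0.369, 0.095])]
s5 347 [(np.int64(351), np.int64(264), [0.448, -0.382, 0.038]), (np.int64(350), np.int64(264), [0.45, -0.377, 0.031]), (np.int64(349), np.int64(264), [0.449, -0.373, 0.028]), (np.int64(351), np.int64(263), [0.452, -0.379, 0.037]), (np.int64(350), np.int64(263), [0.446, -0.379, 0.043]), (np.int64(349), np.int64(263), [0.449, -0.373, 0.033])]
```

```bash
python3 -m handwheel '[{"offset":[0,0,5],"twist":0},{"offset":[0,0,4],"twist":0},{"offset":[0,0,0],"twist":0},{"offset":[0,0,0],"twist":0}]'
python3 -m handwheel '[{"offset":[0,0,0],"twist":0},{"offset":[0,0,0],"twist":0},{"offset":[0,0,0],"twist":0},{"offset":[0,0,0],"twist":0},{"offset":[0,0,0],"twist":0},{"offset":[0,0,0],"twist":0},{"offset":[0,0,0],"twist":0},{"offset":[0,0,0],"twist":0}]' 10 80
```

```text
t: 8.35
position: [0.4123, -0.3554, -0.0296]
tcp_rot: [0.808, 0.589, -0.0, -0.0]
ft_force: [0.5, 0.4, 0.0]
finger_gap: 0.996
t: 9.15
position: [0.4132, -0.3559, -0.0289]
tcp_rot: [0.808, 0.589, 0.0, 0.001]
ft_force: [1.3, 0.3, 6.0]
finger_gap: 0.31
```

```bash
python3 -m handwheel '[{"offset":[0,0,-5],"twist":0},{"offset":[0,0,-15],"twist":0},{"offset":[0,0,-25],"twist":0},{"offset":[0,0,-30],"twist":0},{"offset":[0,0,-25],"twist":0},{"offset":[0,0,-12],"twist":0},{"offset":[0,0,-3],"twist":0},{"offset":[0,0,0],"twist":0}]'
python3 -c "
from go import *
to([.39,-.336,.086],90)
snap('scene','s6');p,D=load('s6')
cv2.imwrite('pics/c7.png',cv2.resize(p[185:325,285:385],None,fx=4,fy=4,interpolation=cv2.INTER_CUBIC))
"
```

```text
t: 9.95
position: [0.4123, -0.3551, 0.0855]
tcp_rot: [0.808, 0.589, 0.0, -0.0]
ft_force: [0.5, 1.1, -2.7]
finger_gap: 0.316
t 9.95 pos [ 0.4123 -0.3551  0.0855] tooly yaw -17.81 tilt 0.02 q [ 0.37  0.44  0.37  1.93 -0.21  0.81  0.54] F [ 0.47  1.05 -2.71] gap 27.0
offset no twist [ 11.4 -27.1  -0.5]
twist -1.8815768336981948
offset after twist [22.3 19.1 -0.5]
```

View pics/c7.png

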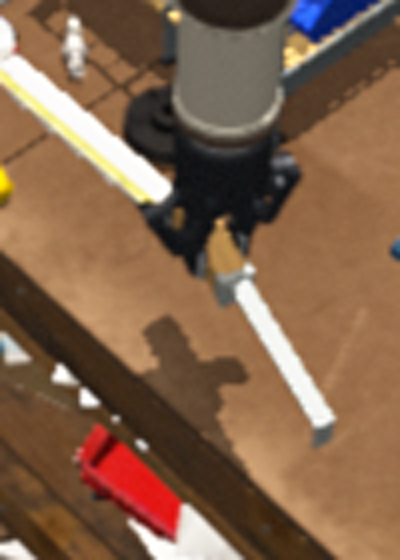

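Held and lifted. Move back, then turn the tool to point at the rack.

```bash
python3 -m handwheel '[{"offset":[6,-14,0],"twist":0},{"offset":[5,-13,0],"twist":-0.05},{"offset":[0,0,0],"twist":-0.12},{"offset":[0,0,0],"twist":-0.12},{"offset":[0,0,0],"twist":-0.12},{"offset":[0,0,0],"twist":-0.12},{"offset":[0,0,0],"twist":-0.12},{"offset":[0,0,0],"twist":-0.12},{"offset":[0,0,0],"twist":-0.12},{"offset":[0,0,0],"twist":-0.12},{"offset":[0,0,0],"twist":-0.12},{"offset":[0,0,0],"twist":-0.12},{"offset":[0,0,0],"twist":-0.12},{"offset":[0,0,0],"twist":-0.12},{"offset":[0,0,0],"twist":-0.12},{"offset":[0,0,0],"twist":-0.12},{"offset":[0,0,0],"twist":-0.12},{"offset":[0,0,0],"twist":-0.03},{"offset":[0,0,0],"twist":0}]'
python3 -c "
from go import *
to([.39,-.156,.086],90)
"
```

```text
t: 11.9
position: [0.3893, -0.3362, 0.0845]
tcp_rot: [0.002, 1.0, 0.001, -0.001]
ft_force: [-0.6, -0.5, -2.0]
finger_gap: 0.313
t 11.9 pos [ 0.3893 -0.3362  0.0845] tooly yaw 89.78 tilt 0.13 q [ 0.69  0.38 -0.04  1.99  0.02  0.78  2.21] F [-0.59 -0.51 -2.03] gap 26.8
offset no twist [  0.  180.2  -1.2]
twist -0.003825201264374467
offset after twist [ -0.7 180.2  -1.5]
```

```bash
python3 -m handwheel '[{"offset":[0,10,0],"twist":0},{"offset":[0,30,0],"twist":0},{"offset":[0,40,0],"twist":0},{"offset":[0,40,0],"twist":0},{"offset":[0,35,0],"twist":0},{"offset":[0,18,0],"twist":0},{"offset":[0,7,0],"twist":0},{"offset":[0,0,0],"twist":0}]'
python3 -c "
from go import *
to([.39,-.156,.086],90)
for n in('top','scene'):
  p,D=snap(n,n+'7');P=cloud(n,D)
  reg=(P[...,0]>.38)&(P[...,0]<.63)&(P[...,1]<-.10)&(P[...,1]>-.21)&(P[...,2]>.1)&(P[...,2]<.19)&(cv2.cvtColor(p,cv2.COLOR_BGR2HSV)[...,1]<50)&(p.max(-1)>110)
  Q=P[reg]
  for x in np.arange(.43,.6,.02):
    q=Q[abs(Q[:,0]-x)<.01]
    if len(q): print(n,round(x,2),len(q),np.median(q,axis=0).round(4),q[:,1].min().round(3),q[:,1].max().round(3))
  print(Q[:,0].max(),np.sort(Q[:,0])[-5:])
p=cv2.imread('pics/top7.png');q=cv2.imread('pics/scene7.png')
cv2.imwrite('pics/c8.png',np.hstack([cv2.resize(p[120:260,250:370],(480,560)),cv2.resize(q[130:290,280:370],(315,560))]))
"
```

```text
t: 12.7
position: [0.3905, -0.1557, 0.0857]
tcp_rot: [0.0, 1.0, 0.0, 0.0]
ft_force: [0.1, -0.1, -2.8]
finger_gap: 0.319
t 12.7 pos [ 0.3905 -0.1557  0.0857] tooly yaw 89.97 tilt 0.01 q [ 0.43  0.23 -0.12  2.2   0.04  0.71  1.84] F [ 0.11 -0.14 -2.83] gap 27.3
offset no twist [ 0.5 -0.3 -0.3]
twist -0.0004413717773399384
offset after twist [ 0.5 -0.3 -0.3]
top 0.43 2 [ 0.4389 -0.1631  0.1448] -0.165 -0.162
top 0.45 37 [ 0.4509 -0.1557  0.1449] -0.165 -0.15
top 0.47 30 [ 0.4704 -0.1557  0.1461] -0.162 -0.15
top 0.49 35 [ 0.49   -0.1558  0.146 ] -0.162 -0.15
top 0.51 31 [ 0.5108 -0.1558  0.1464] -0.162 -0.15
top 0.53 34 [ 0.5293 -0.1559  0.1463] -0.162 -0.15
top 0.55 33 [ 0.5507 -0.156   0.1455] -0.162 -0.15
top 0.57 16 [ 0.5656 -0.1561  0.146 ] -0.162 -0.15
0.5693086204579086 [0.56870131 0.56891323 0.56917647 0.56920665 0.56930862]
scene 0.43 3 [ 0.4384 -0.1559  0.1485] -0.16 -0.153
scene 0.45 16 [ 0.4495 -0.1588  0.1487] -0.166 -0.151
scene 0.47 24 [ 0.4698 -0.1576  0.1467] -0.167 -0.15
scene 0.49 19 [ 0.4903 -0.1567  0.1474] -0.167 -0.147
scene 0.51 21 [ 0.51   -0.16    0.1464] -0.166 -0.149
scene 0.53 24 [ 0.5303 -0.1573  0.147 ] -0.168 -0.147
scene 0.55 21 [ 0.5496 -0.1591  0.1475] -0.17 -0.149
scene 0.57 14 [ 0.5664 -0.16    0.1452] -0.167 -0.151
0.5698611828027829 [0.56778071 0.56781842 0.56866068 0.56975816 0.56986118]
```

View pics/c8.png

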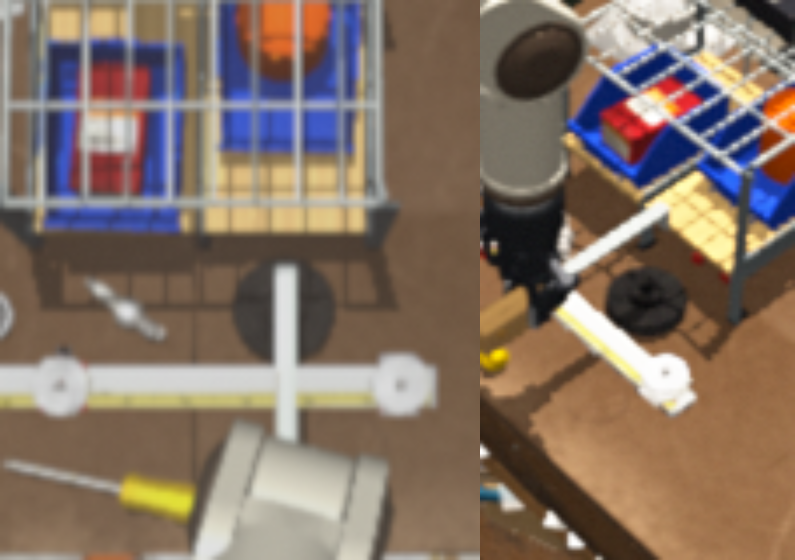

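```bash
python3 -m handwheel '[{"offset":[-5,0,0],"twist":0},{"offset":[-15,0,0],"twist":0},{"offset":[-20,0,0],"twist":0},{"offset":[-20,0,0],"twist":0},{"offset":[-20,0,0],"twist":0},{"offset":[-20,0,0],"twist":0},{"offset":[-18,0,0],"twist":0},{"offset":[-10,0,0],"twist":0},{"offset":[-5,0,0],"twist":0},{"offset":[0,0,0],"twist":0}]'
cat > look.py <<'E'
from go import *
def look(k,strip=True):
  to([.39,-.156,.086],90)
  for n in('top','scene'):
    p,D=snap(n,n+str(k));P=cloud(n,D);hsv=cv2.cvtColor(p,cv2.COLOR_BGR2HSV)
    white=(hsv[...,1]<50)&(p.max(-1)>110)
    Q=P[(abs(P[...,1]+.156)<.014)&(P[...,2]>.1-.0)&(P[...,2]<.175)&(P[...,0]>.4)&(P[...,0]<.73)&white]
    if len(Q): print(n,'strip z',np.percentile(Q[:,2],[10,50,90]).round(4),'y',np.median(Q[:,1]).round(4),'xmax',np.sort(Q[:,0])[-4:].round(4))
    b=(hsv[...,0]>105)&(hsv[...,0]<130)&(hsv[...,1]>120)
    for nm,y0,y1 in(('deep',-.215,-.1),('next',-.08,.04)):
      L=P[b&(P[...,2]>.094)&(P[...,2]<.112)&(P[...,0]>.57)&(P[...,0]<.69)&(P[...,1]>y0)&(P[...,1]<y1)]
      if len(L):
        a=L[L[:,1]>(y0+y1)/2];c=L[L[:,1]<(y0+y1)/2]
        print(n,nm,len(L),'x pct',np.percentile(L[:,0],[2,10,25,50]).round(4),'y',L[:,1].min().round(4),L[:,1].max().round(4),[np.median(s[:,0]).round(4) for s in(a,c) if len(s)])
  p=cv2.imread(f'pics/top{k}.png');q=cv2.imread(f'pics/scene{k}.png')
  cv2.imwrite(f'pics/v{k}.png',np.hstack([cv2.resize(p[90:230,250:370],(480,560)),cv2.resize(q[120:280,300:410],(315,458))[:560] if 0 else cv2.resize(q[130:290,300:390],(315,560))]))
E
python3 -c "
from look import *
look(8)"
```

```text
t: 13.8
position: [0.5235, -0.1574, 0.0853]
tcp_rot: [0.001, 1.0, 0.0, -0.0]
ft_force: [0.6, -0.4, -2.0]
finger_gap: 0.316
t 13.8 pos [ 0.5235 -0.1574  0.0853] tooly yaw 89.86 tilt 0.03 q [ 0.34  0.43 -0.12  1.91  0.07  0.81  1.75] F [ 0.56 -0.39 -1.97] gap 27.0
offset no twist [133.5   1.1  -0.7]
twist -0.002425485514013559
offset after twist [133.5   1.4  -0.7]
top strip z [0.1419 0.1453 0.1481] y -0.1593 xmax [0.7023 0.7025 0.7028 0.7294]
top deep 23 x pct [0.6693 0.6697 0.6704 0.6728] y -0.2072 -0.1091 [np.float64(0.6739), np.float64(0.6704)]
top next 47 x pct [0.6064 0.6068 0.6091 0.6097] y -0.0683 0.0298 [np.float64(0.61), np.float64(0.6091)]
scene strip z [0.1409 0.1459 0.1503] y -0.1591 xmax [0.7034 0.7294 0.7298 0.7299]
scene deep 43 x pct [0.664  0.6661 0.6683 0.6729] y -0.2124 -0.1049 [np.float64(0.6727), np.float64(0.6729)]
scene next 41 x pct [0.6049 0.6096 0.6117 0.6346] y -0.0787 0.0363 [np.float64(0.6119), np.float64(0.6742)]
```

View pics/v8.png

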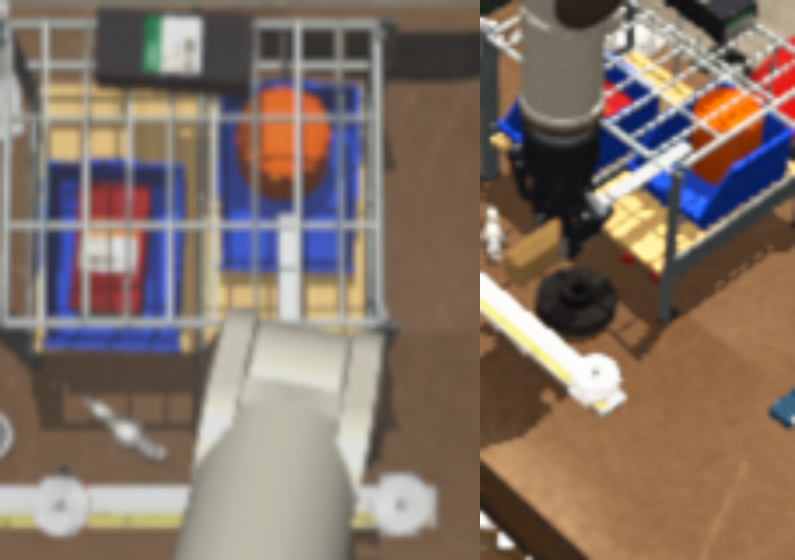

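```bash
python3 -m handwheel '[{"offset":[0,1,4],"twist":0},{"offset":[0,1,8],"twist":0},{"offset":[0,0,8],"twist":0},{"offset":[0,0,8],"twist":0},{"offset":[0,0,4],"twist":0},{"offset":[0,0,0],"twist":0},{"offset":[0,0,0],"twist":0}]'
python3 -c "
from look import *
look(9)"
```

```text
t: 14.6
position: [0.5235, -0.1549, 0.0535]
tcp_rot: [0.001, 1.0, 0.0, -0.0]
ft_force: [-0.5, -0.1, -2.0]
finger_gap: 0.314
t 14.6 pos [ 0.5235 -0.1549  0.0535] tooly yaw 89.9 tilt 0.01 q [ 0.33  0.47 -0.12  1.93  0.08  0.74  1.74] F [-0.49 -0.1  -2.05] gap 26.8
offset no twist [133.5  -1.3 -32.5]
twist -0.0016825405720055642
offset after twist [133.5  -1.1 -32.5]
top strip z [0.1097 0.1133 0.1176] y -0.1566 xmax [0.6965 0.6969 0.6972 0.7295]
top deep 20 x pct [0.67   0.6703 0.6704 0.673 ] y -0.2074 -0.1093 [np.float64(0.6735), np.float64(0.6704)]
top next 48 x pct [0.6059 0.6063 0.6092 0.6097] y -0.0683 0.0301 [np.float64(0.61), np.float64(0.6094)]
scene strip z [0.1099 0.1143 0.1169] y -0.1564 xmax [0.6955 0.7021 0.7041 0.7299]
scene deep 42 x pct [0.6646 0.6655 0.6671 0.6712] y -0.2124 -0.1042 [np.float64(0.672), np.float64(0.6703)]
scene next 41 x pct [0.6054 0.6064 0.611  0.6292] y -0.0765 0.039 [np.float64(0.6153), np.float64(0.6731)]
```

View pics/v9.png

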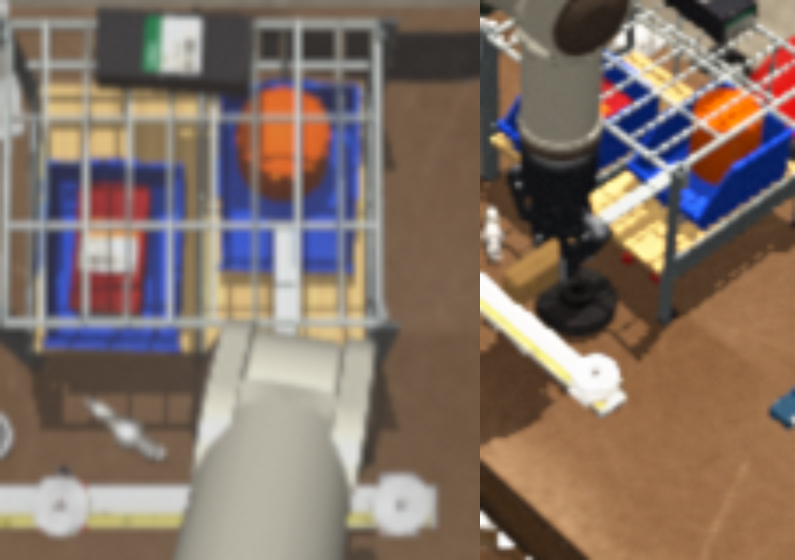

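```bash
python3 -m handwheel '[{"offset":[3,0,0],"twist":0},{"offset":[4,0,0],"twist":0},{"offset":[3,0,0],"twist":0},{"offset":[2,0,0],"twist":0},{"offset":[2,0,0],"twist":0},{"offset":[2,0,0],"twist":0},{"offset":[3,0,0],"twist":0},{"offset":[4,0,0],"twist":0},{"offset":[5,0,0],"twist":0},{"offset":[5,0,0],"twist":0},{"offset":[5,0,0],"twist":0},{"offset":[5,0,0],"twist":0},{"offset":[5,0,0],"twist":0},{"offset":[4,0,0],"twist":0},{"offset":[3,0,0],"twist":0},{"offset":[2,0,0],"twist":0},{"offset":[1,0,0],"twist":0},{"offset":[0,0,0],"twist":0}]'
python3 -c "
from look import *
look(10)"
```

```text
t: 16.5
position: [0.4655, -0.1549, 0.0537]
tcp_rot: [0.001, 1.0, -0.0, 0.0]
ft_force: [3.5, -0.0, -0.1]
finger_gap: 0.314
t 16.5 pos [ 0.4655 -0.1549  0.0537] tooly yaw 89.89 tilt 0.01 q [ 0.37  0.4  -0.12  2.06  0.07  0.69  1.77] F [ 3.48 -0.01 -0.13] gap 26.8
offset no twist [ 75.5  -1.2 -32.3]
twist -0.001859497130396015
offset after twist [ 75.5  -1.1 -32.3]
top strip z [0.1105 0.114  0.1177] y -0.1563 xmax [0.6966 0.6978 0.6981 0.7002]
top deep 15 x pct [0.6341 0.6342 0.6346 0.635 ] y -0.2076 -0.1155 [np.float64(0.6352), np.float64(0.6347)]
top next 51 x pct [0.6063 0.6067 0.6092 0.61  ] y -0.068 0.0291 [np.float64(0.6104), np.float64(0.6095)]
scene strip z [0.1098 0.1148 0.1194] y -0.1565 xmax [0.6429 0.6432 0.692  0.7007]
scene deep 84 x pct [0.6281 0.6322 0.6351 0.6522] y -0.2132 -0.104 [np.float64(0.6506), np.float64(0.6547)]
scene next 54 x pct [0.6057 0.6108 0.6279 0.6479] y -0.0776 -0.0579 [np.float64(0.6479)]
```

View pics/v10.png

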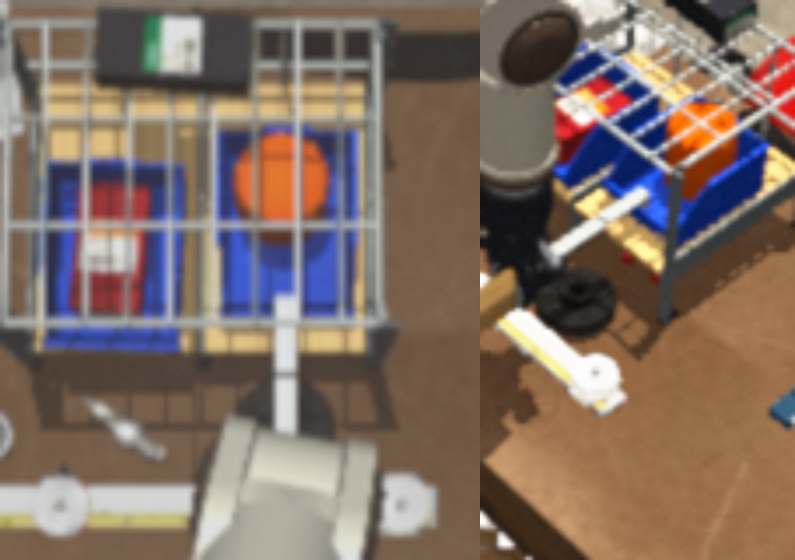

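```bash
python3 -m handwheel '[{"offset":[2,0,0],"twist":0},{"offset":[3,0,0],"twist":0},{"offset":[3,0,0],"twist":0},{"offset":[3,0,0],"twist":0},{"offset":[3,0,0],"twist":0},{"offset":[2,0,0],"twist":0},{"offset":[1,0,0],"twist":0},{"offset":[0,0,0],"twist":0}]'
python3 -c "
from look import *
look(11)
p=cv2.imread('pics/top11.png');cv2.imwrite('pics/e11.png',cv2.resize(p[155:190,255:355],(800,280),interpolation=cv2.INTER_NEAREST))
q=cv2.imread('pics/scene11.png');cv2.imwrite('pics/f11.png',cv2.resize(q[150:220,300:400],(800,560),interpolation=cv2.INTER_CUBIC))"
```

```text
t: 17.4
position: [0.4482, -0.1548, 0.0536]
tcp_rot: [0.001, 1.0, 0.0, -0.0]
ft_force: [3.4, -0.1, -0.1]
finger_gap: 0.315
t 17.4 pos [ 0.4482 -0.1548  0.0536] tooly yaw 89.89 tilt 0.02 q [ 0.38  0.37 -0.12  2.1   0.07  0.67  1.78] F [ 3.44 -0.15 -0.08] gap 26.9
offset no twist [ 58.2  -1.3 -32.4]
twist -0.0018894897669943234
offset after twist [ 58.2  -1.2 -32.4]
top strip z [0.1106 0.1141 0.1185] y -0.1563 xmax [0.6802 0.6804 0.6816 0.6956]
top deep 34 x pct [0.616  0.6179 0.6187 0.619 ] y -0.2077 -0.1091 [np.float64(0.619), np.float64(0.6191)]
top next 50 x pct [0.6061 0.6068 0.6091 0.6097] y -0.0683 0.029 [np.float64(0.6101), np.float64(0.6093)]
scene strip z [0.1101 0.1144 0.1191] y -0.1563 xmax [0.6258 0.6282 0.6738 0.6799]
scene deep 104 x pct [0.6114 0.614  0.6164 0.6458] y -0.2123 -0.1016 [np.float64(0.6477), np.float64(0.6238)]
scene next 69 x pct [0.6029 0.6055 0.6205 0.6427] y -0.0781 0.0315 [np.float64(0.6803), np.float64(0.6415)]
```

View pics/e11.png

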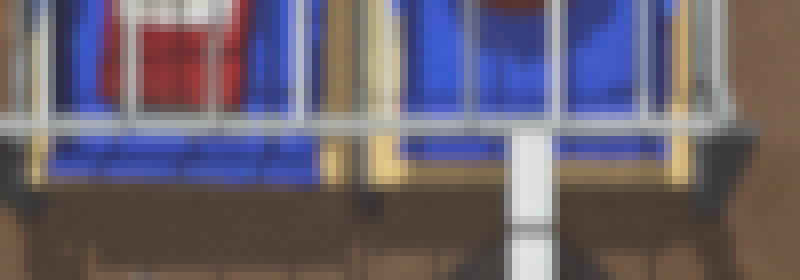

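View pics/f11.png

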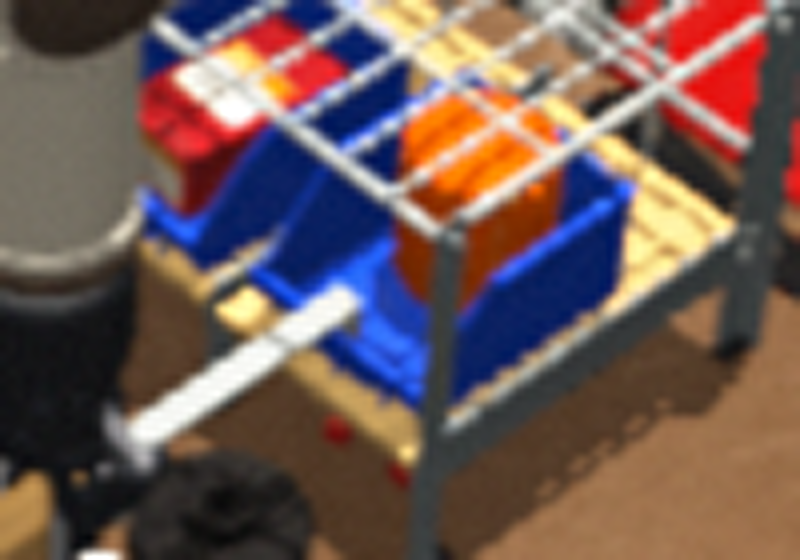

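```bash
cat > edge.py <<'E'
from h import *
def edges(tag):
    p,D=load(tag);p=p.astype(float)
    bl=p[...,0]-p[...,2]   # blue minus red
    out={}
    for nm,cols in(('next',range(264,294)),('deep',[*range(307,318),*range(325,337)])):
        r=[]
        for u in cols:
            c=bl[165:190,u]
            k=[i for i in range(24) if c[i]>40 and c[i+1]<=40]
            if k:
                i=k[-1]; r.append((u,165+i+(c[i]-40)/(c[i]-c[i+1])))
        r=np.array(r);X=np.array([onz('top',u,v,.071) for u,v in r])
        f=np.polyfit(X[:,1],X[:,0],1)
        print(tag,nm,len(r),'row',np.median(r[:,1]).round(2),'x med',np.median(X[:,0]).round(4),'slope deg',np.degrees(np.arctan(f[0])).round(2))
    # shelf front edge: yellowish to dark brown at cols 296-302 and 337-341, 305-307
    for u in (299,300,304,305,339,340):
        c=p[165:190,u].sum(-1);i=np.argmin(np.diff(c[8:]))+8
        print(u,c[i-2:i+4].round(),165+i,onz('top',u,165+i+.5,.07)[:2].round(4),end=' ')
    print()
E
python3 -c "
from edge import *
edges('top0');edges('top11')"
```

```text
top0 next 30 row 177.08 x med 0.6107 slope deg 2.46Traceback (most recent call last):
  File "<string>", line 3, in <module>
    edges('top0');edges('top11')
    ~~~~~^^^^^^^^
  File "edge.py", line 14, in edges
    f=np.polyfit(X[:,1],X[:,0],1)
                 ~^^^^^
IndexError: too many indices for array: array is 1-dimensional, but 2 were indexed
```

```bash
python3 -c "
from edge import *
edges('top11')
p,D=load('top11');P=cloud('top',D)
for u in (270,280,290,310,315,330,335):
  print(u,[(v,tuple(p[v,u]),tuple((P[v,u]*1000).round().astype(int).tolist())) for v in range(172,181)])
"
```

```text
top11 next 30 row 177.09 x med 0.6106 slope deg 2.48
top11 deep 23 row 174.16 x med 0.6196 slope deg -0.73
299 [278. 271. 244. 204. 179. 174.] 177 [ 0.6092 -0.0857] 300 [352. 349. 314. 235. 179. 166.] 177 [ 0.6092 -0.0889] 304 [533. 537. 452. 288. 209. 203.] 177 [ 0.6092 -0.1018] 305 [462. 466. 374. 250. 199. 202.] 177 [ 0.6091 -0.105 ] 339 [543. 531. 453. 285. 193. 186.] 177 [ 0.6088 -0.2145] 340 [517. 510. 437. 276. 191. 186.] 177 [ 0.6088 -0.2178] 
270 [(172, (np.uint8(181), np.uint8(97), np.uint8(81)), (628, 8, 66)), (173, (np.uint8(164), np.uint8(75), np.uint8(55)), (624, 8, 71)), (174, (np.uint8(138), np.uint8(66), np.uint8(52)), (620, 7, 79)), (175, (np.uint8(160), np.uint8(75), np.uint8(57)), (614, 5, 96)), (176, (np.uint8(170), np.uint8(87), np.uint8(74)), (610, 4, 101)), (177, (np.uint8(114), np.uint8(83), np.uint8(86)), (608, 5, 94)), (178, (np.uint8(62), np.uint8(72), np.uint8(85)), (609, 8, 64)), (179, (np.uint8(54), np.uint8(66), np.uint8(81)), (614, 15, 5)), (180, (np.uint8(54), np.uint8(64), np.uint8(80)), (612, 16, -4))]
280 [(172, (np.uint8(157), np.uint8(92), np.ui
[... 2995 characters left out ...]
 -7)), (180, (np.uint8(52), np.uint8(61), np.uint8(76)), (610, -187, 1))]
335 [(172, (np.uint8(122), np.uint8(75), np.uint8(69)), (624, -201, 85)), (173, (np.uint8(127), np.uint8(66), np.uint8(60)), (619, -201, 99)), (174, (np.uint8(120), np.uint8(89), np.uint8(96)), (616, -201, 101)), (175, (np.uint8(91), np.uint8(110), np.uint8(129)), (618, -202, 66)), (176, (np.uint8(80), np.uint8(114), np.uint8(135)), (614, -202, 66)), (177, (np.uint8(74), np.uint8(102), np.uint8(120)), (611, -202, 64)), (178, (np.uint8(60), np.uint8(77), np.uint8(92)), (608, -202, 63)), (179, (np.uint8(54), np.uint8(63), np.uint8(76)), (615, -205, -8)), (180, (np.uint8(54), np.uint8(63), np.uint8(77)), (611, -204, -3))]
```

```bash
python3 -c "
from h import *
for t,n in(('top0','top'),('top11','top'),('scene0','scene'),('scene11','scene')):
  p,D=load(t);P=cloud(n,D);g=(p.max(-1).astype(int)-p.min(-1)<25)
  for y0,y1 in((-.25,-.215),(-.10,-.075),(.04,.075)):
    for z0,z1 in((.01,.04),(.04,.065),(.065,.085),(.1,.14),(.14,.19),(.2,.226)):
      Q=P[(P[...,1]>y0)&(P[...,1]<y1)&(P[...,2]>z0)&(P[...,2]<z1)&(P[...,0]>.58)&(P[...,0]<.66)&g]
      if len(Q)>3: print(t,y0,z0,len(Q),np.percentile(Q[:,0],[0,10,25,50]).round(4),end=' | ')
  print()
  Q=P[(P[...,2]>.2)&(P[...,2]<.228)&(P[...,1]>-.3)&(P[...,1]<.1)&(P[...,0]>.55)&(P[...,0]<.9)];print('wire x',np.percentile(Q[:,0],[.2,1,99,99.8]).round(4))
"
```

```text
top0 -0.25 0.01 9 [0.6042 0.6043 0.6044 0.6053] | top0 -0.25 0.04 9 [0.6045 0.6046 0.6048 0.6052] | top0 -0.25 0.065 11 [0.6051 0.6052 0.615  0.641 ] | top0 -0.25 0.1 9 [0.6048 0.6049 0.605  0.6051] | top0 -0.25 0.14 18 [0.6047 0.6048 0.6049 0.6052] | top0 -0.25 0.2 54 [0.6049 0.6058 0.6084 0.6209] | top0 -0.1 0.04 8 [0.605  0.6051 0.6306 0.6435] | top0 -0.1 0.065 20 [0.6055 0.609  0.6148 0.6237] | top0 -0.1 0.2 17 [0.6061 0.6065 0.6068 0.6094] | top0 0.04 0.01 8 [0.605  0.6054 0.6056 0.6059] | top0 0.04 0.04 9 [0.6054 0.6055 0.6056 0.6059] | top0 0.04 0.065 23 [0.6053 0.6065 0.6238 0.6397] | top0 0.04 0.1 19 [0.6056 0.6058 0.6059 0.6066] | top0 0.04 0.14 22 [0.6053 0.6057 0.6061 0.6064] | top0 0.04 0.2 54 [0.6057 0.6064 0.6082 0.6202] | 
wire x [0.6055 0.6062 0.8328 0.8333]
top11 -0.25 0.01 9 [0.6039 0.6043 0.6046 0.605 ] | top11 -0.25 0.04 8 [0.6044 0.6045 0.6046 0.6052] | top11 -0.25 0.065 13 [0.6044 0.6046 0.6053 0.6342] | top11 -0.25 0.1 10 [0.6039 0.6045 0.6048 0.6052] | top11 -0.25 0.14 17 [0.6046 0.6046 0.6049 0.6052] | top11 -0.25 0.2 53 [0.6044 0.6057 0.6091 0.6213] | top11
[... 1279 characters left out ...]
4 0.14 60 [0.6016 0.6033 0.605  0.6078] | scene0 0.04 0.2 38 [0.6029 0.6046 0.6073 0.6101] | 
wire x [0.6006 0.6024 0.8332 0.8375]
scene11 -0.25 0.01 16 [0.6021 0.6032 0.6041 0.6049] | scene11 -0.25 0.04 33 [0.6005 0.6029 0.6052 0.6254] | scene11 -0.25 0.065 36 [0.6027 0.6039 0.6066 0.6318] | scene11 -0.25 0.1 22 [0.6002 0.6031 0.6045 0.6056] | scene11 -0.25 0.14 26 [0.6012 0.6024 0.6037 0.6051] | scene11 -0.25 0.2 28 [0.6008 0.6038 0.6061 0.6073] | scene11 -0.1 0.01 7 [0.6057 0.6069 0.6097 0.6119] | scene11 -0.1 0.04 8 [0.6048 0.605  0.6054 0.6065] | scene11 -0.1 0.065 14 [0.6044 0.6116 0.6132 0.6196] | scene11 -0.1 0.2 9 [0.6051 0.6071 0.6089 0.6095] | 
wire x [0.601  0.6028 0.8321 0.8345]
```

```bash
cat >> edge.py <<'E'
def lipx(tag,z=.102):
    p,D=load(tag);bl=p[...,0].astype(float)-p[...,2]
    for nm,cols in(('next',range(262,296)),('deep',[*range(306,318),*range(324,336)])):
        X=[]
        for u in cols:
            c=bl[160:184,u];k=[i for i in range(3,22) if c[i]>30 and c[i+1]<=30]
            if not k: continue
            i=k[-1];mid=(max(c[i-1],c[i-2])+c[min(i+3,23)])/2
            j=np.arange(i-1,i+3);v=160+np.interp(-mid,-c[j],j);X.append(onz('top',u,v,z))
        if not X: print(nm,'none');continue
        X=np.array(X);f=np.polyfit(X[:,1],X[:,0],1);r=X[:,0]-np.polyval(f,X[:,1]);yc=-.156 if nm=='deep' else -.019
        print(tag,nm,len(X),'x at centre',np.polyval(f,yc).round(4),'slope deg',np.degrees(np.arctan(f[0])).round(2),'rms',r.std().round(4))
E
python3 -c "
from edge import *
lipx('top11');lipx('top0')"
```

```text
top11 next 33 x at centre 0.6061 slope deg 2.28 rms 0.0002
top11 deep 24 x at centre 0.6143 slope deg -0.11 rms 0.0002
top0 next 33 x at centre 0.6061 slope deg 2.29 rms 0.0002
deep none
```

```bash
python3 -m handwheel '[{"offset":[1,0,0],"twist":0},{"offset":[2,0,0],"twist":0},{"offset":[2,0,0],"twist":0},{"offset":[2,0,0],"twist":0},{"offset":[1,0,0],"twist":0},{"offset":[0.5,0,0],"twist":0},{"offset":[0,0,0],"twist":0}]'
python3 -c "
from look import *
look(12)
from edge import *
lipx('top12')"
```

```text
t: 18.2
position: [0.4398, -0.1548, 0.0536]
tcp_rot: [0.001, 1.0, 0.0, -0.0]
ft_force: [3.6, 0.0, 0.1]
finger_gap: 0.314
t 18.2 pos [ 0.4398 -0.1548  0.0536] tooly yaw 89.9 tilt 0.01 q [ 0.39  0.36 -0.12  2.12  0.07  0.66  1.79] F [3.59 0.02 0.13] gap 26.8
offset no twist [ 49.8  -1.3 -32.4]
twist -0.0017775747366055583
offset after twist [ 49.8  -1.2 -32.4]
top strip z [0.1106 0.1145 0.1175] y -0.1562 xmax [0.6709 0.671  0.673  0.6971]
top deep 36 x pct [0.6083 0.6087 0.6092 0.6095] y -0.2076 -0.1091 [np.float64(0.6092), np.float64(0.6097)]
top next 48 x pct [0.6063 0.6066 0.609  0.6097] y -0.0682 0.03 [np.float64(0.6099), np.float64(0.6092)]
scene strip z [0.1108 0.1149 0.119 ] y -0.1567 xmax [0.6175 0.6194 0.62   0.6685]
scene deep 113 x pct [0.6029 0.6055 0.6111 0.6437] y -0.2136 -0.1023 [np.float64(0.6403), np.float64(0.6476)]
scene next 82 x pct [0.6038 0.6073 0.614  0.6481] y -0.0771 0.0338 [np.float64(0.6754), np.float64(0.6375)]
top12 next 33 x at centre 0.6061 slope deg 2.29 rms 0.0002
top12 deep 24 x at centre 0.6055 slope deg -0.04 rms 0.0001
```

```bash
python3 -m handwheel '[{"offset":[-2,0,0],"twist":0},{"offset":[-3,0,0],"twist":0},{"offset":[-3,0,0],"twist":0},{"offset":[-1,0,0],"twist":0},{"offset":[0,0,-4],"twist":0},{"offset":[0,0,-8],"twist":0},{"offset":[0,0,-10],"twist":0},{"offset":[0,0,-10],"twist":0},{"offset":[0,0,-6],"twist":0},{"offset":[0,0,-2],"twist":0},{"offset":[0,0,0],"twist":0}]'
python3 -c "
from look import *
look(13)
from edge import *
lipx('top13')
for n in [(310,246),(308,252),(250,237),(360,216),(360,222),(300,258),(340,258),(380,258),(420,258)]: print(n,onz('top',*n,0.0)[:2].round(3))
p,D=load('top0');P=cloud('top',D)
for u in (320,350): print([(v,(P[v,u]*1000).round().astype(int).tolist()) for v in range(205,262,4)])
"
```

```text
t: 19.4
position: [0.4493, -0.155, 0.0941]
tcp_rot: [0.001, 1.0, -0.0, 0.0]
ft_force: [0.0, -0.8, -1.3]
finger_gap: 0.31
t 19.4 pos [ 0.4493 -0.155   0.0941] tooly yaw 89.89 tilt 0.06 q [ 0.39  0.3  -0.13  2.08  0.06  0.76  1.79] F [ 0.01 -0.77 -1.29] gap 26.5
offset no twist [59.3 -1.1  8.1]
twist -0.0018823551518520887
offset after twist [59.3 -1.   8.1]
top strip z [0.1504 0.1544 0.1576] y -0.1561 xmax [0.6707 0.6711 0.673  0.6957]
top deep 36 x pct [0.6091 0.6092 0.6094 0.6096] y -0.2075 -0.1091 [np.float64(0.6096), np.float64(0.6097)]
top next 46 x pct [0.6061 0.6067 0.6091 0.6097] y -0.0682 0.03 [np.float64(0.6103), np.float64(0.6094)]
scene strip z [0.1496 0.1549 0.1594] y -0.1564 xmax [0.6273 0.6286 0.6662 0.6718]
scene deep 99 x pct [0.6031 0.6056 0.6088 0.6424] y -0.213 -0.1023 [np.float64(0.6477), np.float64(0.6146)]
scene next 68 x pct [0.6042 0.6067 0.618  0.6453] y -0.0765 0.0371 [np.float64(0.682), np.float64(0.6382)]
top13 next 33 x at centre 0.6061 slope deg 2.28 rms 0.0002
top13 deep 24 x at centre 0.6056 slope deg -0.08 rms 0.0001
(310, 246) [ 0.389 -0.119]
(308, 2
[... 225 characters left out ...]
 13]), (209, [511, -153, 16]), (213, [498, -153, 5]), (217, [485, -153, 7]), (221, [472, -153, 6]), (225, [459, -153, 0]), (229, [445, -153, -6]), (233, [432, -153, -7]), (237, [419, -153, 3]), (241, [405, -153, -5]), (245, [392, -153, -2]), (249, [379, -153, -1]), (253, [366, -153, -3]), (257, [352, -153, -3]), (261, [296, -154, -838])]
[(205, [526, -254, -3]), (209, [510, -252, 29]), (213, [497, -252, 27]), (217, [483, -251, 36]), (221, [470, -251, 36]), (225, [458, -253, 2]), (229, [445, -254, -6]), (233, [432, -253, -4]), (237, [418, -253, 4]), (241, [405, -253, -1]), (245, [392, -253, -3]), (249, [378, -253, -5]), (253, [365, -253, -4]), (257, [352, -253, -5]), (261, [298, -309, -791])]
```

View pics/v13.png

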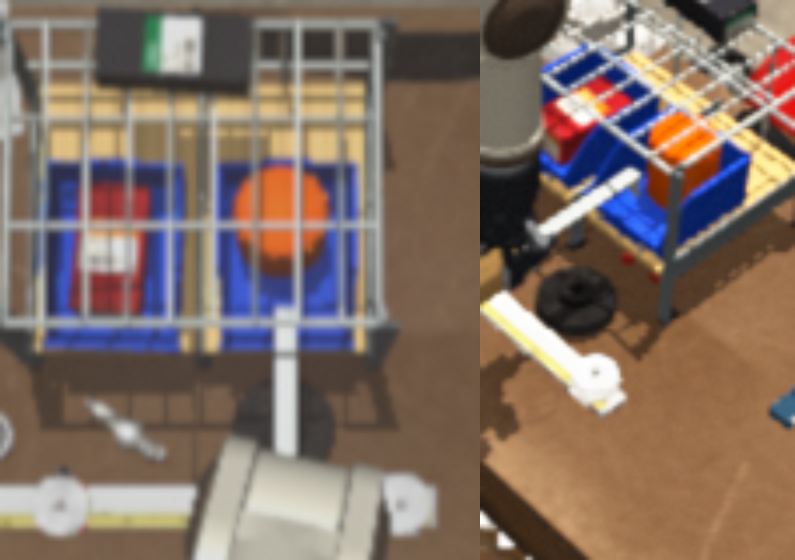

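```bash
python3 -m handwheel '[{"offset":[5,0,0],"twist":0},{"offset":[12,0,0],"twist":0},{"offset":[15,0,0],"twist":0},{"offset":[13,0,0],"twist":0},{"offset":[8,0,0],"twist":0},{"offset":[2,0,0],"twist":0},{"offset":[0,-10,0],"twist":0},{"offset":[0,-20,0],"twist":0},{"offset":[0,-25,0],"twist":0},{"offset":[0,-12,0],"twist":0},{"offset":[0,-3,0],"twist":0},{"offset":[0,0,0],"twist":0}]'
python3 -m handwheel '[{"offset":[0,0,0],"twist":0.05},{"offset":[0,0,0],"twist":0.1},{"offset":[0,0,0],"twist":0.12},{"offset":[0,0,0],"twist":0.12},{"offset":[0,0,0],"twist":0.12},{"offset":[0,0,0],"twist":0.12},{"offset":[0,0,0],"twist":0.12},{"offset":[0,0,0],"twist":0.12},{"offset":[0,0,0],"twist":0.12},{"offset":[0,0,0],"twist":0.12},{"offset":[0,0,0],"twist":0.12},{"offset":[0,0,0],"twist":0.12},{"offset":[0,0,0],"twist":0.12},{"offset":[0,0,0],"twist":0.07},{"offset":[0,0,0],"twist":0.03},{"offset":[0,0,0],"twist":0}]'
python3 -c "
from go import *
to([.405,-.225,-.027],0)
for n in('top','scene'): p,D=snap(n,n+'14')
p=cv2.imread('pics/top14.png');q=cv2.imread('pics/scene14.png')
cv2.imwrite('pics/v14.png',np.hstack([cv2.resize(p[140:270,270:420],(480,416)),cv2.resize(q[150:310,280:400],(312,416))]))
"
```

```text
t: 20.7
position: [0.3939, -0.2247, 0.0934]
tcp_rot: [0.001, 1.0, 0.0, -0.0]
ft_force: [-0.0, 0.5, -1.7]
finger_gap: 0.317
t: 22.3
position: [0.394, -0.2237, 0.0935]
tcp_rot: [0.707, 0.707, 0.0, -0.0]
ft_force: [-0.8, -0.3, -0.9]
finger_gap: 0.312
t 22.3 pos [ 0.394  -0.2237  0.0935] tooly yaw 0.06 tilt 0.03 q [ 0.28  0.27  0.2   2.14 -0.08  0.74  0.53] F [-0.78 -0.28 -0.95] gap 26.6
offset no twist [ -1.4  11.  120.5]
twist 0.0010603086347305002
offset after twist [ -1.3  11.  120.5]
```

View pics/v14.png

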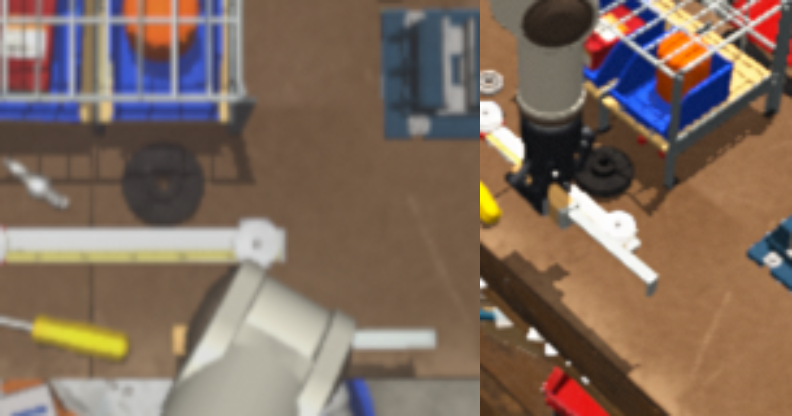

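```bash
python3 -m handwheel '[{"offset":[0,4,6],"twist":0},{"offset":[0,4,18],"twist":0},{"offset":[0,0,25],"twist":0},{"offset":[0,0,25],"twist":0},{"offset":[0,0,20],"twist":0},{"offset":[0,0,12],"twist":0},{"offset":[0,0,6],"twist":0},{"offset":[0,0,3],"twist":0},{"offset":[0,0,1],"twist":0},{"offset":[0,0,0],"twist":0}]'
python3 -m handwheel '[{"offset":[0,0,2],"twist":0},{"offset":[0,0,1.5],"twist":0},{"offset":[0,0,0],"twist":0}]'
python3 -c "
from go import *
to([.405,-.225,-.029],0)"
```

```text
t: 23.4
position: [0.4024, -0.225, -0.0219]
tcp_rot: [0.707, 0.707, 0.0, 0.001]
ft_force: [-0.3, -0.3, -1.4]
finger_gap: 0.313
t: 23.7
position: [0.4019, -0.2247, -0.0258]
tcp_rot: [0.707, 0.707, 0.0, 0.0]
ft_force: [0.0, -0.2, -1.9]
finger_gap: 0.317
t 23.7 pos [ 0.4019 -0.2247 -0.0258] tooly yaw -0.05 tilt 0.01 q [ 0.33  0.51  0.14  2.17 -0.15  0.47  0.59] F [ 0.03 -0.21 -1.92] gap 27.1
offset no twist [-0.3  3.1  3.2]
twist -0.0008728995256306327
offset after twist [-0.3  3.1  3.2]
```

```bash
python3 -m handwheel '[{"offset":[0,0,1.5],"twist":0},{"offset":[0,0,1],"twist":0},{"offset":[0,0,0],"twist":0}]'
python3 -m handwheel '[{"offset":[0,0,0.5],"twist":0},{"offset":[0,0,0.5],"twist":0},{"offset":[0,0,0],"twist":0}]'
python3 -c "
from go import *
to([.405,-.225,-.029],0)
p,D=snap('scene','s15')
cv2.imwrite('pics/v15.png',cv2.resize(p[200:300,295:385],None,fx=6,fy=6,interpolation=cv2.INTER_CUBIC)[:600])"
```

```text
t: 24.0
position: [0.4017, -0.2247, -0.0286]
tcp_rot: [0.707, 0.707, -0.0, -0.0]
ft_force: [0.2, -0.8, -0.8]
finger_gap: 0.314
t: 24.3
position: [0.4018, -0.2247, -0.0289]
tcp_rot: [0.707, 0.707, 0.0, -0.0]
ft_force: [-2.2, 1.4, 6.8]
finger_gap: 0.314
t 24.3 pos [ 0.4018 -0.2247 -0.0289] tooly yaw -0.06 tilt 0.01 q [ 0.33  0.52  0.14  2.17 -0.16  0.47  0.59] F [-2.21  1.38  6.79] gap 26.8
offset no twist [-0.3  3.2  0.1]
twist -0.0010686198779090716
offset after twist [-0.3  3.2  0.1]
```

View pics/v15.png

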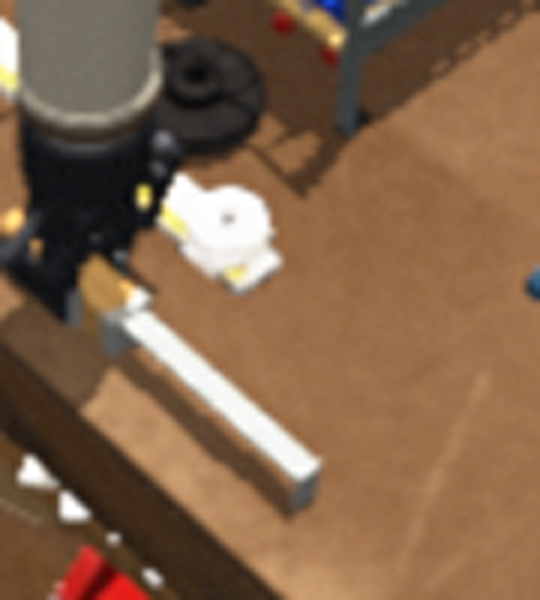

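```bash
python3 -m handwheel '[{"offset":[0,0,0],"twist":0},{"offset":[0,0,0],"twist":0},{"offset":[0,0,0],"twist":0},{"offset":[0,0,0],"twist":0},{"offset":[0,0,0],"twist":0},{"offset":[0,0,0],"twist":0}]' 52
python3 -m handwheel '[{"offset":[0,0,-5],"twist":0},{"offset":[0,0,-10],"twist":0},{"offset":[0,0,-20],"twist":0},{"offset":[0,0,-30],"twist":0},{"offset":[0,0,-40],"twist":0},{"offset":[0,0,-40],"twist":0},{"offset":[0,0,-30],"twist":0},{"offset":[0,0,-15],"twist":0},{"offset":[0,0,0],"twist":0}]'
python3 -m handwheel '[{"offset":[30,-15,0],"twist":0},{"offset":[40,-10,-10],"twist":0},{"offset":[40,0,-10],"twist":0},{"offset":[40,0,0],"twist":0},{"offset":[30,0,0],"twist":0},{"offset":[10,0,0],"twist":0},{"offset":[0,0,0],"twist":0}]'
python3 -c "
from look import *
look(16)
from edge import *
lipx('top16')
p=cv2.imread('pics/top16.png');q=cv2.imread('pics/scene16.png')
cv2.imwrite('pics/w16.png',np.hstack([cv2.resize(p[90:270,170:450],(560,360)),cv2.resize(q[100:300,250:380],(234,360))]))"
```

```text
t: 24.95
position: [0.4018, -0.2247, -0.0295]
tcp_rot: [0.707, 0.707, -0.0, -0.0]
ft_force: [0.7, -0.6, 0.1]
finger_gap: 0.606
t: 25.85
position: [0.4038, -0.2256, 0.1639]
tcp_rot: [0.707, 0.707, 0.001, 0.003]
ft_force: [0.4, -0.5, -0.1]
finger_gap: 0.611
t: 26.55
position: [0.3765, -0.0338, 0.1801]
tcp_rot: [0.706, 0.708, -0.0, -0.0]
ft_force: [1.0, -1.5, 0.7]
finger_gap: 0.611
t 26.55 pos [ 0.3765 -0.0338  0.1801] tooly yaw 0.11 tilt 0.06 q [ 0.   -0.01  0.02  2.21  0.    0.94  0.02] F [ 1.   -1.47  0.65] gap 52.2
offset no twist [-122.2   13.4   94.1]
twist -1.5688314429520223
offset after twist [ -13.5 -122.2   94.1]
top strip z [0.1128 0.1355 0.1514] y -0.1687 xmax [0.6702 0.6705 0.6728 0.6967]
top deep 43 x pct [0.6089 0.609  0.6091 0.6094] y -0.2075 -0.1092 [np.float64(0.6094), np.float64(0.6095)]
top next 49 x pct [0.6059 0.6064 0.6095 0.6099] y -0.0685 0.0293 [np.float64(0.6103), np.float64(0.6096)]
scene strip z [0.14 0.14 0.14] y -0.1575 xmax [0.67]
scene deep 123 x pct [0.6031 0.6062 0.6081 0.6351] y -0.2147 -0.1013 [np.float64(0.6351), np.float64(0.6312)]
scene next 129 x pct [0.6039 0.6059 0.6104 0.635 ] y -0.0784 0.0372 [np.float64(0.6355), np.float64(0.6341)]
top16 next 33 x at centre 0.6061 slope deg 2.3 rms 0.0002
top16 deep 24 x at centre 0.6055 slope deg -0.02 rms 0.0001
```

View pics/w16.png

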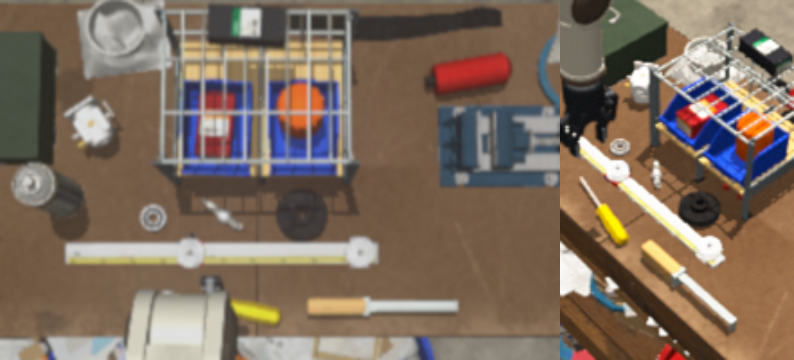

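```bash
python3 -c "
from h import *
a,_=load('top0');b,_=load('top16')
for nm,(x0,y0,x1,y1) in dict(pulley=(300,178,340,215),can=(170,165,215,205),next=(256,130,298,182)).items():
  d=cv2.absdiff(a[y0:y1,x0:x1],b[y0:y1,x0:x1]).max(-1);print(nm,(d>30).sum(),d.mean().round(1))
s=get_state();print(s['t'],abs(s['dq']).max(),s['ft_force'])
print(job.hand_in())"
```

```text
pulley 43 4.3
can 0 1.3
next 0 1.7
26.65 0.013894851755070263 [-0.13898339  0.23754364 -0.79226585]
the job is handed in; nothing more can be done
None
```

```bash
python3 -c "
from h import *
a,_=load('top0');b,_=load('top16')
d=cv2.absdiff(a,b).max(-1)[178:215,300:340]>30;v,u=np.nonzero(d);print(v.min()+178,v.max()+178,u.min()+300,u.max()+300,np.bincount(v+178)[178:])
for t in(a,b):
  m=(t.max(-1)<62)[183:214,302:340];v,u=np.nonzero(m);print(u.mean()+302,v.mean()+183,m.sum())"
```

```text
the job is handed in; nothing more can be done
```

The bin's lip is now flush with the shelf's front edge, and the stock hook is lying on the counter in front of the rack. I handed the job in at t = 26.7 s.

**What I did:** I took the hook by its handle and turned it to face the rack. I put its end over the deep bin's lip in the right bay, dragged the bin forward about 63 mm, and moved the hook back and up to unhook. Then I laid it down along y at about x = 0.40 m, y = -0.16 to -0.41 m, and moved the arm clear.

**Last checks:**
- **Lip position:** the top view puts the lip at x = 0.6055 m, and the rack's front posts put the front plane at about 0.605 m. That leaves it about 0.5 mm back, with no measurable skew, and it held after unhooking and after the arm withdrew.
- **Other bin and can:** both are unchanged in the top view.
- **Forces:** wrist force at the end of each move never read above about 7 N. It was about 3.5 N while dragging.

**What failed or disagreed:**
- **First grasp:** it missed. The camera depth showed the real fingertips about 33 mm above the reported TCP height, so the jaws closed at the top of the handle. I saw no sign that the tool moved. I opened, went lower and gripped it on the second try.
- **Shelf edge:** the plywood's visible front edge measured about x = 0.609 m, slightly behind the post plane. I went by the posts, as the task defines it.
- **Pulley:** 43 pixels in its image window changed between the first and last pictures. It looks in place, and I put the change down to the bin and arm shadows. A closer check I tried after handing in was refused, so this is not confirmed.

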